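# Lift the wiped plate with the flat lifter onto the folding stand

## Robot

A 7-joint arm with a two-finger parallel gripper is mounted at the origin on a cart in front of the work surface, level with it; the furniture and walls round the work are solid. World frame = base frame: x ahead of the robot, y to its left, z up, the work surface at z = 0. Lengths are in mm, angles in rad, forces in N, time in s.
With the tool pointing down it reaches from about 375 to 925 mm from the base axis. Payload 3.1 kg.
Tool frame: the origin (TCP) lies at the very end of the fingers, on their centre line; the grasp point (between the pads) lies 19 mm behind it (grip_point_offset is the distance from the TCP to the grasp point, in mm); z points along the fingers, y is the direction in which the jaws open and shut (so a half turn about z gives the same grasp; the last joint's range is limited). The gripper opens to 85 mm and grips with 20 to 120 N. Pads are 22 mm wide; open, the fingers measure 114 mm over their backs; the gripper's body (76 mm by 85 mm) begins 54 mm behind the grasp point. The pads swing forward as they close: fully open they stand 13 mm farther back than shut.
Start: joints at [1.233, 0.383, 0.044, 1.598, -0.018, 1.161, -0.05], TCP at [154.401, -631.397, 193.969] pointing down, gripper open.
Joint ranges: [-2.61, 2.61], [-0.41, 2.15], [-1.48, 1.57], [0, 2.5], [-1.57, 4.71], [0.05, 1.97], [-2.85, 2.85]. Speed limits (rad/s): [2.79, 2.79, 3.14, 3.14, 3.14, 3.14, 3.14].

## Interface

Orientations are given as a 3x3 rotation matrix whose columns are the frame's x, y, z axes.
In Python, from workcell import get_obs, grab_frame, get_calibration, close_job, spot_in, silhouettes, grip_point_offset gives the robot as it stands.
- The arm moves only by the shell command python3 -m pendant 'ROWS' [FORCE]. ROWS is JSON, a list of rows, each a list of 7 numbers: the finger opening in mm, from 0 to 85.4, then the shift along the tool's x, y, z in mm, then the turn, a rotation vector about the tool's x, y, z in degrees. In form: [[hand, dx, dy, dz, rx, ry, rz], ...]. A call has 1 to 5 rows; each row shifts and turns the pose as measured when the row begins, along the tool's axes as they then stand; what a row does not reach is not made up. A row lasts 1/8 s, in which the tool goes at most 62.5 mm and 10.7 degrees, less where a joint would pass 70% of its speed; a pose out of reach is approached as far as the arm can. A call is refused whole if a number of a shift passes 62.5 or a number of a turn 10.7, either way. A call with a gripper value outside its range is refused whole. The fingers move at their own pace and stop on an object; FORCE is the grip in N (left out, the last holds). Time passes only in rows, so rows that do not move let the fingers close. It gives the time, the measured TCP pose, the force and the opening at its end, in the units of the state.
- get_obs(): the state, without advancing time (a new reading comes with each control period).
- grab_frame(name): name is "scene" or "side" or "wrist"; returns the picture (480x640x3 uint8, red, green, blue); there is no depth.
- get_calibration(name): a dict with "intrinsics" (3x3 intrinsics, pixels), "k1" (the pictures are not rectified: a ray, as slopes to the right and down, at radius r is drawn at 1 + k1 r^2 times it, then the intrinsics apply), "extrinsics" (4x4, takes a point from camera to world coordinates). Camera axes: x right, y down, z forward; pixel columns grow to the right and rows downward; lengths in mm; the calibration is good to about 2 mm. A picture is of the moment at which its call begins: read the wrist's pose just before it. get_calibration takes no time and is no camera call; for the wrist camera it gives the pose at the moment of the call.
- close_job(): hands the job in, once; it reports no verdict.
Trained networks look in the newest picture that a camera, given by its name, has taken for a name from the list of things; names that differ only in an ending like _2 or _b are one class to them, and where a whole thing is asked for, a point or a joint stands for the part that bears it (a point fixed in the world has none). Each returns a list of dicts, best first, with "p" (0 to 1); they miss things now and then, are a little off and sometimes report something else, mostly with a low value. They report only what shows in the picture. A call takes as long as a camera call.
- spot_in(camera, thing): "at" ([column, row] in pixels, amid what is visible of it).
- silhouettes(camera, thing): "mask" (480x640 bool, what is visible of it) and "at" ([column, row] in pixels, amid what is visible of it).
The state is a dict: "time_s": time; "q": joint angles; "qd": joint speeds; "tau": joint torques, N m; "eef_pos": TCP position; "orientation": TCP orientation; "force": force on the tool from outside, world axes, zero at the start; "torque": the same for the moment, N m; "opening": opening from 0.0 (shut) to 1.0 (fully open).
Only numpy, scipy, OpenCV 4.12 (cv2) and the standard library are available. Lean on these libraries where they do the work, as an engineer would, in place of code of your own. Each camera call takes 0.05 s, during which the arm holds its last target. There are 200 camera calls.

## Task

The aluminium plate lying by the stop on the raised table has been wiped clean for welding, so the gripper and arm must not touch it. Swing the stand's hinged rail out until it clicks home, then take the flat lifter by its handle, push its blade under the plate against the stop, lift the plate on it without tipping it and set it level, square and centred across both rails of the stand, long side across. Draw the blade out so that the plate stays there, lay the lifter down flat on the table, and leave the other things where they lie.

Things in the scene. Friction and masses are not known exactly. Their poses are not given: they have to be found in the camera images.
- table: raised perforated steel table standing on the bench, 325 x 840 mm; its flat top, on which everything stands, is at z = 195 mm. Origin on the bench below its middle; top from x = 270 to 595, y = -390 to 450 mm in the world. Fixed, always in the same place.
- weld_plate: bare aluminium plate, 90 mm along its x, 120 mm along its y, 5 mm thick, 0.15 kg, flat on the table close to the stop. Origin at the centre of its underside; +x points to the stop. The bottom 3.5 mm of its edges are bevelled inward by 5 mm, so a thin blade pushed along the table toward the stop rides in under it.
- bench_stop: steel angle 110 mm long bolted to the table, its upright leg 25 mm high and 4 mm thick. Origin on the table top at the middle of the leg's face that looks to the plate; x points away from the plate (the way the lifter is pushed), y along the angle. Fixed.
- lifter: flat lifter, 0.3 kg: steel blade 52 mm wide, 2.5 mm thick, with a wooden bar handle above its rear end. Origin on the blade's underside below the middle of the handle; x to the blade's tip, z up. Blade from x = -48 to +132 mm, the last 20 mm tapered. Handle along x, 88 x 24 x 24 mm, on posts at x = -30 and +30 mm; ahead of x = 44 mm the blade is free for the plate.
- lifter_grip (a point): middle of the lifter's handle, 46 mm above the blade's underside; the place to grip it, across its 24 mm width
- lifter_tip (a point): middle of the blade's front edge, on its underside, 132 mm ahead of the grip
- stand: folding stand, steel base about 140 x 125 mm, 12 mm high, fixed. Origin on the table top; x from its open front to its back, y to the left seen from the front. Fixed rail 14 mm wide, middle at y = -47 mm, x -50 to +52 mm, top 50 mm high. The swing rail, when out, lies alike at y = +47 mm; 80 mm between them are free down to the base. Pivot at x = 66, y = 47 mm, with its spring behind it.
- stand_seat (a point): point midway between the two rails at the height of their tops (50 mm over the table), where the middle of the plate's underside belongs; the plate's x along the stand's x (either way round), its 120 mm side across the rails
- swing_rail (a joint): angle of the swing rail: 0 folded across the stand's back (pointing from the pivot to the stand's -y), 1.57 fully out at its stop (pointing to the stand's -x, parallel to the fixed rail). Turns clockwise seen from above as it goes out. An over-centre spring holds it folded, resists with 1 to 2 N until about 1.15, then throws the rail home.
- swing_rail_push (a point): point on the swing rail 65 mm from its pivot, mid-height (the rail is 14 mm wide, 11 mm high, top 50 mm above the table, 116 mm long); push here sideways with closed fingers from the back of the stand. Farther out the fingers would run into the fixed rail.
- swing_rail_hinge (a point): vertical pivot axis of the swing rail, at the height of the rail's top
- spanner_17: combination spanner, 184 mm, bystander at the back edge of the table
- channel_4: folded sheet channel, 36 x 130 x 16 mm, bystander at the front of the table
- tungsten_tube: tube of welding electrodes with a cap, 160 mm long, 19 mm thick, bystander at the front of the table

How it is judged (in metres and radians):
On the way, in this order (a step that is already met when the one before it is completed fails the run):
1. the swing rail is out and home in its detent (value of joint swing_rail above 1.52 rad), for 0.2 s.
2. the plate is carried clear of the table on the lifter's blade alone (height (world z) of weld_plate above 0.215 m and contact force between weld_plate and lifter above 0.3 N and contact force between weld_plate and stand below 0.05 N and contact force between weld_plate and bench_stop below 0.05 N), for 0.2 s.
At the end, for the whole second after the job is handed in: the swing rail still home (over 1.52 rad); the plate at rest flat on both rails, its middle within 18 mm along and 12 mm across of the seat, level within 0.04 rad and square to the rails within 0.15 rad; the lifter out from under it, at rest flat on the table (within 6 mm and 0.06 rad) (value of joint swing_rail above 1.52 rad and x of weld_plate in the frame of stand_seat between -0.018 and 0.018 m and y of weld_plate in the frame of stand_seat between -0.012 and 0.012 m and z of weld_plate in the frame of stand_seat between -0.003 and 0.003 m and angle between weld_plate's own z axis and vertical below 0.04 rad and angle between the x axis of weld_plate and the x axis of stand, either way round below 0.15 rad and linear speed of each of weld_plate, lifter below 0.02 m/s and contact force between weld_plate and lifter below 0.05 N and height (world z) of lifter between 0.189 and 0.201 m and angle between lifter's own z axis and vertical below 0.06 rad); the robot touches nothing.
It fails at once if the gripper or arm touches the plate (contact force between weld_plate and the arm above 0.3 N or contact force between weld_plate and the fingers above 0.3 N).
It fails at once if the plate is tipped steeply or dropped off the blade (angle between weld_plate's own z axis and vertical above 0.35 rad).
It fails at once if a bystander is moved more than 30 mm (distance of any of spanner_17, channel_4, tungsten_tube from where it was at the start of the episode above 0.03 m).
It also fails if it takes over 70 s, if anything falls off the work surface, if the arm or the gripper's body presses on something with over 40 N, if the wrist force passes 120 N, or if a joint passes its speed limit or range.

## Working session

There is one attempt and no reset: what is moved stays moved. The work goes in short steps, Python scripts to look and compute and a shell command to move; the robot and the scene stay as the last step left them, time stands still between calls to the robot, and variables do not carry over. Pictures are saved under pics/ and viewed, about 8 in all and at most 12, crops included, and the job is handed in when it is done.

```bash
mkdir -p pics; ls; cat > h.py <<'E'
import numpy as np, cv2, json
from workcell import *
def ray(cam,px,cal=None):
    c=cal or get_calibration(cam); K=np.array(c["intrinsics"],float); T=np.array(c["extrinsics"],float)
    px=np.atleast_2d(np.array(px,float))
    u=cv2.undistortPoints(px[:,None,:],K,np.array([c["k1"],0,0,0,0.]))[:,0]
    d=np.c_[u,np.ones(len(u))]@T[:3,:3].T
    return T[:3,3],d
def onz(cam,px,z,cal=None):
    o,d=ray(cam,px,cal); return o+d*((z-o[2])/d[:,2])[:,None]
def proj(cam,P,cal=None):
    c=cal or get_calibration(cam); T=np.linalg.inv(np.array(c["extrinsics"],float))
    P=np.atleast_2d(np.array(P,float)); 
    return cv2.projectPoints((P@T[:3,:3].T+T[:3,3])[:,None,:],np.zeros(3),np.zeros(3),np.array(c["intrinsics"],float),np.array([c["k1"],0,0,0,0.]))[0][:,0]
def save(n,im): cv2.imwrite(f"pics/{n}.png",im[:,:,::-1])
E
python3 - <<'E'
from h import *
o=get_obs(); print({k:np.round(v,3).tolist() for k,v in o.items()}, grip_point_offset)
for cam in("scene","side"):
    im=grab_frame(cam); save(cam,im); c=get_calibration(cam); print(cam,np.round(c["extrinsics"],2).tolist(),np.round(c["intrinsics"],1).tolist(),c["k1"])
    for t in["weld_plate","bench_stop","lifter","lifter_grip","lifter_tip","stand","swing_rail","swing_rail_push","swing_rail_hinge","stand_seat","spanner_17","channel_4","tungsten_tube"]:
        try:
            r=spot_in(cam,t)
            print(t,[(np.round(a["at"]).tolist(),round(a["p"],2),onz(cam,a["at"],200)[0].round().tolist()) for a in r[:2]])
        except Exception as e: print(t,e)
E
```

```text
pics
{'time_s': 0.0, 'q': [1.233, 0.384, 0.044, 1.6, -0.018, 1.161, -0.05], 'qd': [0.0, 0.0, -0.0, -0.001, 0.0, -0.0, 0.0], 'tau': [0.0, -43.346, 1.025, -24.951, 0.011, 0.011, -0.0], 'eef_pos': [154.08, -630.375, 192.552], 'orientation': [[0.971, 0.238, -0.001], [0.238, -0.971, 0.003], [-0.0, -0.003, -1.0]], 'force': [0.276, 0.004, 0.326], 'torque': [-0.002, -0.019, -0.038], 'opening': 0.999} 18.700000000000003
scene [[-0.8, -0.43, 0.42, -105.75], [-0.6, 0.58, -0.55, 770.72], [-0.01, -0.69, -0.72, 1100.36], [0.0, 0.0, 0.0, 1.0]] [[570.7, 0.0, 317.4], [0.0, 570.7, 237.1], [0.0, 0.0, 1.0]] -0.106295864280207
weld_plate [([240.0, 294.0], 0.85, [449.0, 302.0, 200.0])]
bench_stop [([217.0, 315.0], 0.69, [451.0, 366.0, 200.0])]
lifter [([422.0, 188.0], 0.71, [317.0, -196.0, 200.0]), ([398.0, 158.0], 0.56, [421.0, -260.0, 200.0])]
lifter_grip [([399.0, 157.0], 0.98, [422.0, -264.0, 200.0])]
lifter_tip [([400.0, 161.0], 0.67, [413.0, -254.0, 200.0])]
stand [([340.0, 193.0], 0.74, [463.0, -64.0, 200.0])]
swing_rail [([331.0, 191.0], 0.77, [484.0, -57.0, 200.0])]
swing_rail_push [([331.0, 193.
[... 749 characters left out ...]
er [([322.0, 204.0], 0.74, [462.0, -60.0, 200.0]), ([332.0, 163.0], 0.65, [422.0, -240.0, 200.0])]
lifter_grip [([330.0, 162.0], 0.55, [427.0, -246.0, 200.0])]
lifter_tip [([330.0, 164.0], 0.82, [427.0, -237.0, 200.0])]
stand [([323.0, 204.0], 0.82, [458.0, -61.0, 200.0])]
swing_rail [([326.0, 204.0], 0.81, [452.0, -59.0, 200.0])]
swing_rail_push [([330.0, 204.0], 0.86, [442.0, -60.0, 200.0])]
swing_rail_hinge [([323.0, 200.0], 0.77, [458.0, -76.0, 200.0])]
stand_seat [([322.0, 202.0], 0.61, [460.0, -69.0, 200.0])]
spanner_17 [([281.0, 264.0], 0.77, [573.0, 155.0, 200.0])]
channel_4 [([393.0, 305.0], 0.91, [325.0, 299.0, 200.0])]
tungsten_tube [([369.0, 174.0], 0.52, [322.0, -181.0, 200.0])]
```

```bash
python3 - <<'E'
import cv2,numpy as np
a=cv2.imread("pics/scene.png")[130:360,180:470];b=cv2.imread("pics/side.png")[130:360,240:440]
cv2.imwrite("pics/a1.png",cv2.resize(a,None,fx=2.6,fy=2.6,interpolation=2)); cv2.imwrite("pics/b1.png",cv2.resize(b,None,fx=2.6,fy=2.6,interpolation=2))
E
```

```text
(no output)
```

View pics/a1.png

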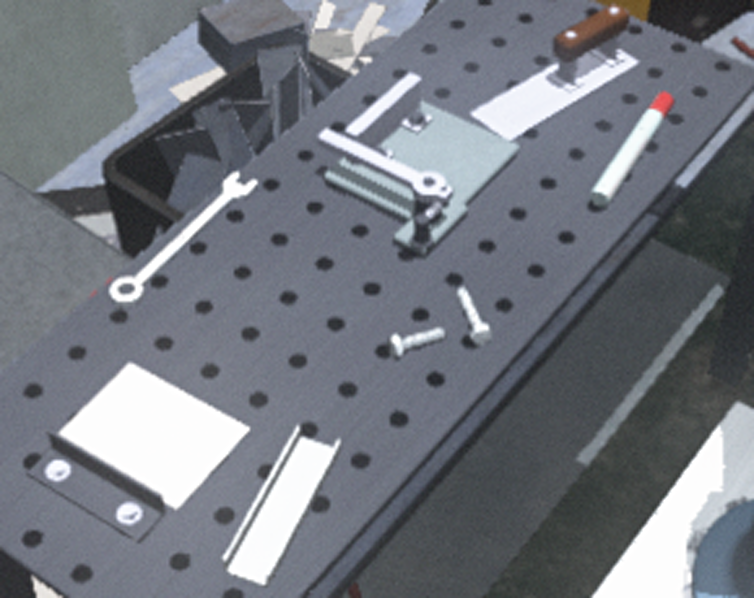

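View pics/b1.png

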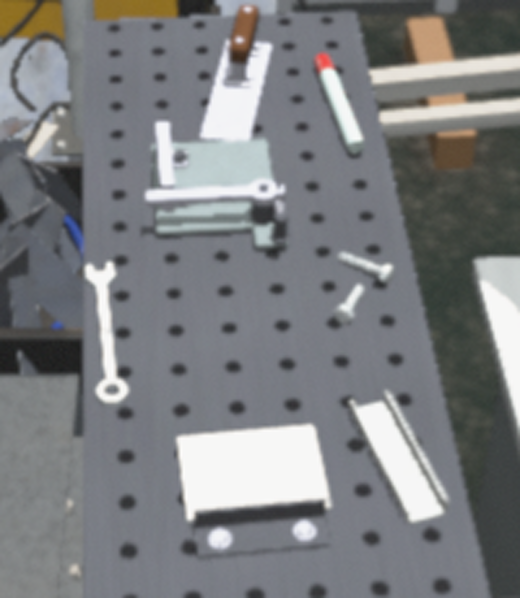

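```bash
cat >> h.py <<'E'
from scipy.spatial.transform import Rotation as Ro
RT=np.array([[0,1,0],[1,0,0],[0,0,-1.]])   # tool x=+Y, y=+X, z down
def plan(pos,R=RT,hand=85,step=60,ang=10.5,n=None,p0=None,R0=None):
    o=get_obs(); p=np.array(o["eef_pos"] if p0 is None else p0,float); C=np.array(o["orientation"] if R0 is None else R0,float); rows=[]
    pos=np.array(pos,float)
    rv=Ro.from_matrix(C.T@R).as_rotvec(degrees=True)
    n=n or max(1,int(np.ceil(max(np.linalg.norm(pos-p)/step,np.linalg.norm(rv)/ang))))
    for k in range(n,0,-1):
        d=np.round(C.T@(pos-p)/k,1); r=np.round(Ro.from_matrix(C.T@R).as_rotvec(degrees=True)/k,1)
        rows.append([hand]+[float(f"{x:g}") for x in d]+[float(f"{x:g}") for x in r])
        p=p+C@d; C=C@Ro.from_rotvec(r,degrees=True).as_matrix()
    print(json.dumps(rows))
E
python3 -m pendant '[[85,0,0,-60,0,0,0],[85,0,0,-60,0,0,0],[85,0,0,-60,0,0,0],[85,0,0,-60,0,0,0],[0,0,0,-60,0,0,0]]'
python3 - <<'E'
from h import *
c=get_calibration("wrist");o=get_obs()
T=np.eye(4);T[:3,:3]=o["orientation"];T[:3,3]=o["eef_pos"]
print(np.round(np.linalg.inv(T)@np.array(c["extrinsics"]),2).tolist(),np.round(c["intrinsics"],1).tolist(),c["k1"],o["eef_pos"])
plan([440,-60,480],hand=0)
E
```

```text
time_s: 2.02
eef_pos: [153.7, -628.5, 493.3]
orientation: [[0.971, 0.238, -0.005], [0.238, -0.971, 0.017], [-0.001, -0.018, -1.0]]
force: [-0.4, -0.4, 0.0]
opening: 0.812
[[0.0, -0.97, -0.26, 65.7], [1.0, 0.0, 0.0, -0.14], [-0.0, -0.26, 0.97, -179.75], [0.0, 0.0, 0.0, 1.0]] [[410.9, 0.0, 314.4], [0.0, 410.9, 245.1], [0.0, 0.0, 1.0]] -0.03289613806779105 [ 153.67801798 -628.50742926  493.27372015]
[[0, 37.6, -44.0, 1.9, -0.1, -0.1, -6.9], [0, 42.6, -39.2, 1.8, -0.1, -0.1, -6.9], [0, 47.0, -33.8, 1.7, -0.1, -0.0, -6.9], [0, 50.7, -27.9, 1.6, -0.1, -0.0, -6.9], [0, 53.7, -21.6, 1.6, -0.1, -0.1, -6.9], [0, 55.9, -15.0, 1.4, -0.1, -0.0, -7.0], [0, 57.3, -8.0, 1.4, -0.1, -0.1, -6.9], [0, 57.8, -1.1, 1.3, -0.1, -0.0, -7.0], [0, 57.5, 5.9, 1.3, -0.0, -0.0, -6.9], [0, 56.4, 12.8, 1.3, -0.1, -0.1, -7.0], [0, 54.4, 19.6, 1.2, -0.0, -0.0, -6.9]]
```

```bash
python3 -m pendant '[[0,38,-44,2,0,0,-7],[0,43,-39,2,0,0,-7],[0,47,-34,2,0,0,-7],[0,51,-28,2,0,0,-7],[0,54,-22,2,0,0,-7]]' >/dev/null; python3 -m pendant '[[0,56,-15,1,0,0,-7],[0,57,-8,1,0,0,-7],[0,58,-1,1,0,0,-7],[0,57,6,1,0,0,-7],[0,56,13,1,0,0,-7]]'
python3 - <<'E'
from h import *
c=get_calibration("wrist");im=grab_frame("wrist");save("w1",im)
import pickle;pickle.dump(c,open("w1.pkl","wb"))
for t in["lifter","lifter_grip","lifter_tip","stand","swing_rail","swing_rail_push","swing_rail_hinge","stand_seat","tungsten_tube"]:
    r=spot_in("wrist",t); z={"lifter":197,"lifter_tip":195,"lifter_grip":241,"tungsten_tube":205}.get(t,245)
    print(t,[(np.round(a["at"]).tolist(),round(a["p"],2),onz("wrist",a["at"],z,c)[0].round().tolist()) for a in r[:2]])
E
```

```text
time_s: 3.28
eef_pos: [410.0, -98.4, 487.4]
orientation: [[0.08, 0.997, 0.004], [0.997, -0.08, -0.006], [-0.006, 0.005, -1.0]]
force: [1.3, -0.1, -1.4]
opening: -0.0
lifter [([338.0, 268.0], 0.91, [431.0, -192.0, 197.0])]
lifter_grip [([339.0, 271.0], 0.86, [431.0, -181.0, 241.0])]
lifter_tip [([339.0, 264.0], 0.67, [433.0, -188.0, 195.0])]
stand [([351.0, 155.0], 0.78, [451.0, -57.0, 245.0])]
swing_rail [([347.0, 107.0], 0.98, [450.0, -11.0, 245.0])]
swing_rail_push [([347.0, 107.0], 0.7, [450.0, -11.0, 245.0])]
swing_rail_hinge [([357.0, 151.0], 0.8, [457.0, -54.0, 245.0]), ([460.0, 31.0], 0.24, [560.0, 50.0, 245.0])]
stand_seat [([354.0, 153.0], 0.86, [454.0, -56.0, 245.0]), ([242.0, 281.0], 0.3, [324.0, -182.0, 245.0])]
tungsten_tube [([241.0, 280.0], 0.83, [315.0, -195.0, 205.0])]
```

View pics/w1.png

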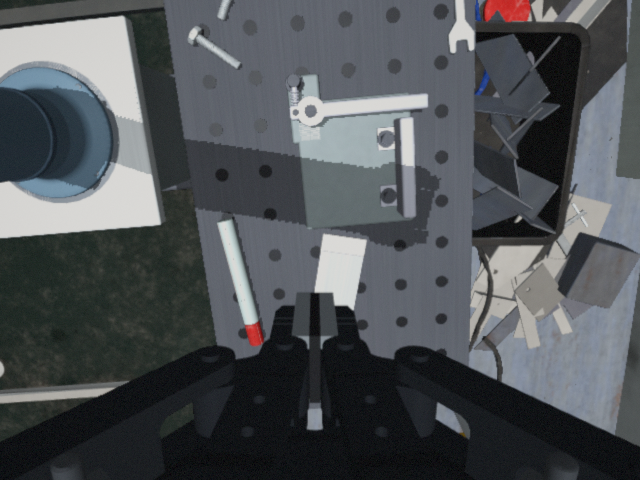

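```bash
python3 - <<'E'
from h import *
import pickle;c=pickle.load(open("w1.pkl","rb"))
f=lambda px,z:onz("wrist",px,z,c).round(1).tolist()
print("pivot,tip",f([[311,111],[428,101]],245)); print("fixed",f([[407,118],[407,217]],245)); print("base",f([[308,228],[411,221],[302,75]],207))
print("scene pivot/tip", onz("scene",[[180+432/2.6,130+182/2.6],[180+322/2.6,130+135/2.6]],245).round(1).tolist())
print("side pivot/tip", onz("side",[[240+263/2.6,130+188/2.6],[240+147/2.6,130+195/2.6]],245).round(1).tolist())
print("scene fixed", onz("scene",[[180+418/2.6,130+77/2.6],[180+350/2.6,130+130/2.6]],245).round(1).tolist(),"side",onz("side",[[240+162/2.6,130+122/2.6],[240+166/2.6,130+183/2.6]],245).round(1).tolist())
im=cv2.imread("pics/w1.png")[60:250,260:450]; cv2.imwrite("pics/w1c.png",cv2.resize(im,None,fx=3.1,fy=3.1,interpolation=2))
E
```

```text
pivot,tip [[414.1, -11.8, 245.0], [528.9, -11.2, 245.0]]
fixed [[507.9, -25.7, 245.0], [505.8, -125.3, 245.0]]
base [[400.2, -137.6, 207.0], [518.5, -138.8, 207.0], [407.6, 26.7, 207.0]]
scene pivot/tip [[410.5, -12.3, 245.0], [523.8, -5.3, 245.0]]
side pivot/tip [[415.5, -11.2, 245.0], [530.0, -8.3, 245.0]]
scene fixed [[502.7, -122.4, 245.0], [507.9, -25.3, 245.0]] side [[510.8, -123.4, 245.0], [510.6, -25.3, 245.0]]
```

View pics/w1c.png

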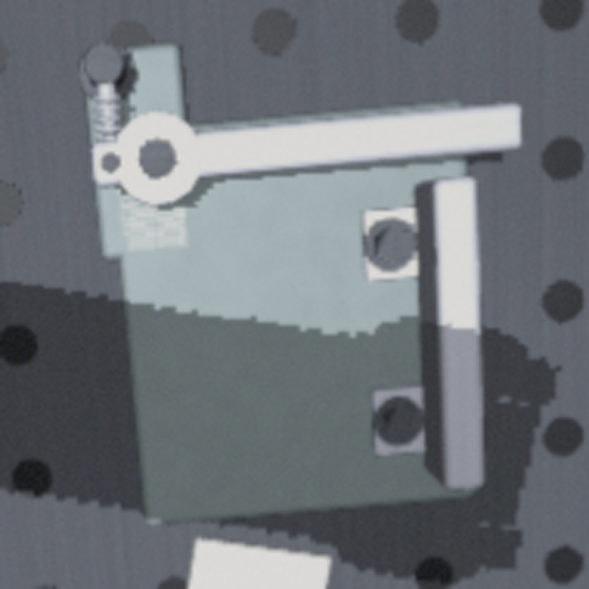

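```bash
python3 - <<'E'
from h import *
plan([471,25,300],hand=0)
E
```

```text
[[0, 33.1, 12.5, 46.6, 0.0, 0.1, -1.3], [0, 32.8, 13.2, 46.7, 0.1, 0.1, -1.2], [0, 32.4, 14.0, 46.8, 0.0, 0.0, -1.3], [0, 32.1, 14.7, 46.7, 0.1, 0.1, -1.2]]
```

```bash
python3 -m pendant '[[0,33,13,47,0,0,-1.3],[0,33,13,47,0,0,-1.2],[0,32,14,47,0,0,-1.3],[0,32,15,47,0,0,-1.2],[0,0,0,0,0,0,0]]'
python3 - <<'E'
from h import *
plan([471,23,231],hand=0,step=25)
E
```

```text
time_s: 4.4
eef_pos: [475.4, 19.6, 294.9]
orientation: [[0.013, 1.0, 0.008], [1.0, -0.013, -0.006], [-0.006, 0.008, -1.0]]
force: [-1.4, -1.0, -0.7]
opening: -0.003
[[0, 1.2, -1.7, 21.3, 0.2, 0.1, -0.3], [0, 1.2, -1.6, 21.3, 0.1, 0.1, -0.2], [0, 1.3, -1.5, 21.2, 0.2, 0.2, -0.3]]
```

```bash
python3 -m pendant '[[0,1,-2,21,0.2,0.1,-0.3],[0,1,-1,21,0.1,0.1,-0.2],[0,1,-1,21,0.1,0.1,-0.2],[0,0,0,0,0,0,0]]'
python3 - <<'E'
from h import *
W=[(471,8,231),(475,-7,231),(475,-24,231),(469,-41,231),(457,-56,231),(442,-67,231)]
p=get_obs()["eef_pos"]
for w in W: plan(w,hand=0,n=1,p0=p); p=w
E
```

```text
time_s: 4.9
eef_pos: [475.3, 14.9, 235.2]
orientation: [[0.012, 1.0, 0.008], [1.0, -0.012, -0.004], [-0.004, 0.008, -1.0]]
force: [-1.0, 0.1, 0.9]
opening: -0.004
[[0, -7.0, -4.2, 4.2, 0.5, 0.2, -0.7]]
[[0, -14.9, 4.2, 0.1, 0.5, 0.2, -0.7]]
[[0, -17.0, 0.2, 0.1, 0.5, 0.2, -0.7]]
[[0, -17.1, -5.8, 0.0, 0.5, 0.2, -0.7]]
[[0, -15.1, -11.8, -0.0, 0.5, 0.2, -0.7]]
[[0, -11.2, -14.9, -0.1, 0.5, 0.2, -0.7]]
```

```bash
python3 -m pendant '[[0,-8,-7,5,0.4,0.2,-0.5],[0,0,0,0,0,0,0]]'; python3 -m pendant '[[0,-15,2,1,0,0,0],[0,-15,1,0,0,0,0]]';  python3 - <<'E'
from h import *
W=[(475,-24,231),(469,-41,231),(457,-56,231),(442,-67,231)]
p=get_obs()["eef_pos"];print(get_obs()["force"].round(1))
for w in W: plan(w,hand=0,n=1,p0=p); p=w
E
```

```text
time_s: 5.15
eef_pos: [469.7, 4.3, 232.7]
orientation: [[0.007, 1.0, 0.005], [1.0, -0.007, -0.002], [-0.002, 0.005, -1.0]]
force: [-0.5, -0.3, -0.4]
opening: -0.0
time_s: 5.4
eef_pos: [473.8, -26.9, 233.4]
orientation: [[0.005, 1.0, 0.008], [1.0, -0.005, -0.002], [-0.002, 0.008, -1.0]]
force: [-0.3, -0.3, 0.2]
opening: -0.001
[-0.3 -0.3  0.2]
[[0, 2.9, 1.2, 2.4, 0.5, 0.1, -0.3]]
[[0, -17.0, -5.9, -0.0, 0.5, 0.1, -0.3]]
[[0, -15.1, -11.9, -0.1, 0.5, 0.1, -0.3]]
[[0, -11.1, -14.9, -0.1, 0.5, 0.1, -0.3]]
```

```bash
python3 -m pendant '[[0,-14,-5,2,0,0,0],[0,-15,-12,1,0,0,0],[0,-12,-15,0,0,0,0],[0,-3,-8,0,0,0,0],[0,0,0,0,0,0,0]]'; python3 - <<'E'
from h import *
save("w2",grab_frame("wrist")); 
for t in("swing_rail",):
  for cam in("scene","side"):
    im=grab_frame(cam);save(cam+"2",im); 
    for r in silhouettes(cam,t)[:2]:
        q=cv2.boxPoints(cv2.minAreaRect(np.argwhere(r["mask"])[:,::-1].astype(np.float32))); print(cam,r["p"],onz(cam,q,245).round().tolist())
E
```

```text
time_s: 6.02
eef_pos: [433.5, -78.0, 231.1]
orientation: [[0.013, 1.0, 0.011], [1.0, -0.013, -0.003], [-0.002, 0.011, -1.0]]
force: [0.4, 0.1, 0.3]
opening: -0.001
scene 0.68 [[510.0, 26.0, 245.0], [526.0, -11.0, 245.0], [395.0, -25.0, 245.0], [382.0, 11.0, 245.0]]
scene 0.38 [[450.0, -119.0, 245.0], [422.0, -346.0, 245.0], [349.0, -290.0, 245.0], [382.0, -77.0, 245.0]]
```

View pics/w2.png

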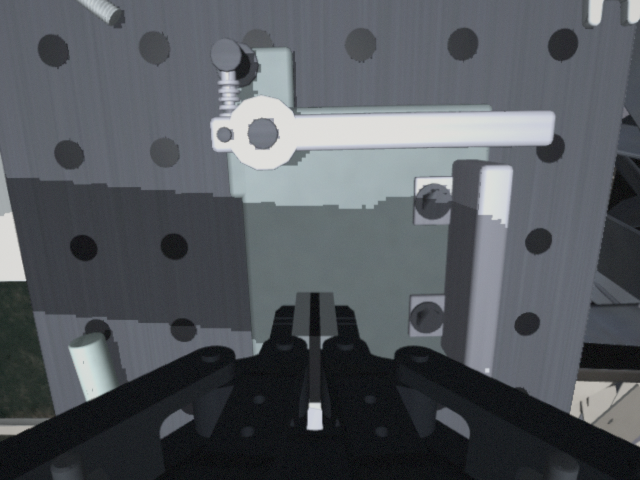

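```bash
python3 - <<'E'
from h import *
o=get_obs();print(o["eef_pos"],o["opening"])
print(proj("wrist",[o["eef_pos"],[414,-11.5,245],[530,-11.5,245],[508,-25.5,245]]).round(), onz("wrist",[[263,133],[553,127],[495,168]],245).round(1))
a=cv2.imread("pics/scene2.png")[150:280,270:430];b=cv2.imread("pics/side2.png")[150:280,240:400]
cv2.imwrite("pics/c2.png",cv2.resize(np.hstack([a,b]),None,fx=2.4,fy=2.4,interpolation=2))
E
```

```text
[434.30333833 -76.7469474  231.10528991] 0.006534667461194435
[[315. 281.]
 [262. 137.]
 [555. 135.]
 [497. 171.]] [[414.4 -10.1 245. ]
 [528.7  -8.4 245. ]
 [507.  -24.3 245. ]]
```

View pics/c2.png

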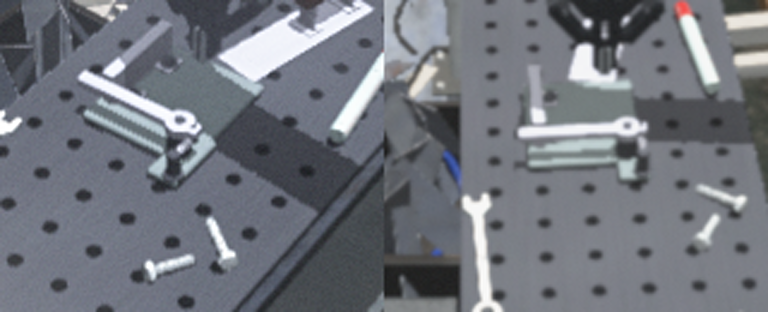

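```bash
python3 - <<'E'
from h import *
o=get_obs();
for cam,off in(("scene",(270,150,0)),("side",(240,150,384))):
    q=proj(cam,[o["eef_pos"],o["eef_pos"]+np.array([0,0,73]), [414,-11.5,245]]);print(cam,q.round(1).tolist(),((q-off[:2])*2.4+[off[2],0]).round().tolist())
im=grab_frame("side");save("side3",im);print(get_obs()["eef_pos"],get_obs()["q"].round(3))
cv2.imwrite("pics/s3.png",cv2.resize(im[60:280,180:480,::-1],None,fx=2.6,fy=2.6))
E
```

```text
scene [[353.4, 185.2], [354.6, 160.4], [344.6, 199.5]] [[200.0, 84.0], [203.0, 25.0], [179.0, 119.0]]
side [[331.9, 190.7], [332.1, 168.6], [341.7, 202.2]] [[605.0, 98.0], [605.0, 45.0], [628.0, 125.0]]
[434.22555194 -76.77584074 231.05993004] [ 0.718 -0.043 -0.612  2.012 -0.026  1.154  0.106]
```

View pics/s3.png

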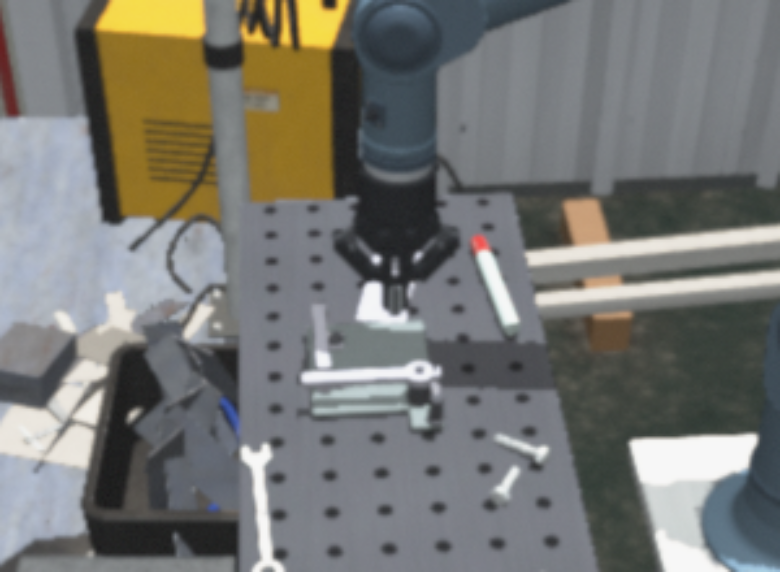

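```bash
python3 -m pendant '[[0,0,0,-40,0,0,0],[0,0,5,-30,0,0,0],[0,40,12,0,0,0,0],[0,55,13,0,0,0,0],[0,55,10,0,0,0,0]]'>/dev/null;python3 -m pendant '[[0,10,0,30,0,0,0],[0,0,0,40,0,0,0],[0,0,0,16,0,0,0],[0,0,0,0,0,0,0]]'; python3 - <<'E'
from h import *
print(get_obs()["force"])
save("w3",grab_frame("wrist")[180:420,200:440]); im=grab_frame("side"); 
o=get_obs()["eef_pos"]; q=proj("side",[o])[0];print(o,q)
x,y=q.astype(int); a=im[y-75:y+45,x-60:x+60].copy()
im=grab_frame("scene"); q=proj("scene",[o])[0]; print(q)
x,y=q.astype(int); b=im[y-75:y+45,x-60:x+60].copy()
save("ab3",cv2.resize(np.hstack([a,b]),None,fx=3.2,fy=3.2))
E
```

```text
time_s: 7.45
eef_pos: [480.8, 92.3, 217.6]
orientation: [[0.005, 1.0, 0.017], [1.0, -0.005, 0.004], [0.004, 0.017, -1.0]]
force: [-0.1, -0.5, 0.2]
opening: 0.003
[-0.05229836 -0.52391639  0.16988487]
[482.1131527   92.27208513 219.17308149] [317.61473073 238.62974844]
[291.95942367 221.51135816]
```

View pics/ab3.png

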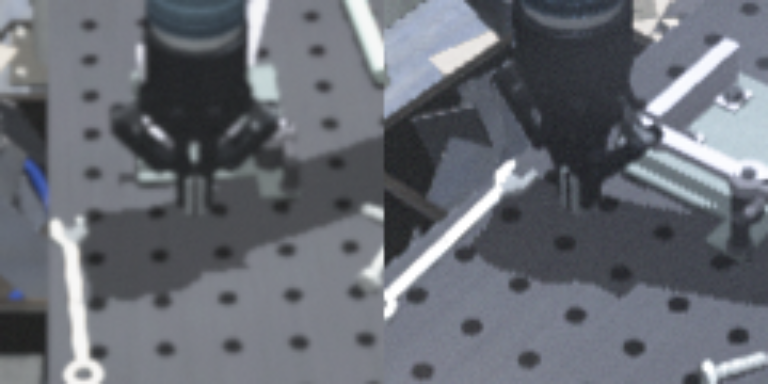

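```bash
python3 -m pendant '[[0,0,0,8,0,0,0],[0,0,0,8,0,0,0],[0,0,0,4,0,0,0],[0,0,0,0,0,0,0]]'; python3 -m pendant '[[0,0,0,6,0,0,0],[0,0,0,0,0,0,0]]'
```

```text
time_s: 8.1
eef_pos: [485.0, 91.6, 200.7]
orientation: [[0.008, 1.0, 0.026], [1.0, -0.008, 0.003], [0.003, 0.026, -1.0]]
force: [-0.1, 0.6, 0.3]
opening: -0.001
time_s: 8.35
eef_pos: [485.2, 91.6, 194.3]
orientation: [[0.008, 1.0, 0.026], [1.0, -0.008, 0.003], [0.003, 0.026, -1.0]]
force: [-0.2, -0.4, 0.4]
opening: -0.001
```

```bash
for i in 1 ; do python3 -m pendant '[[0,0,0,5,0,0,0],[0,0,0,0,0,0,0]]'; python3 -m pendant '[[0,0,0,5,0,0,0],[0,0,0,0,0,0,0]]' | grep -E "eef|force"; python3 -m pendant '[[0,0,0,4,0,0,0],[0,0,0,0,0,0,0]]' | grep -E "eef|force";  done
```

```text
time_s: 8.6
eef_pos: [485.3, 91.6, 189.0]
orientation: [[0.008, 1.0, 0.026], [1.0, -0.008, 0.003], [0.003, 0.026, -1.0]]
force: [-0.7, -0.2, 0.2]
opening: 0.002
eef_pos: [485.5, 91.7, 183.7]
force: [-0.1, 0.3, -0.7]
eef_pos: [485.7, 91.7, 179.4]
force: [-0.3, 0.0, 0.1]
```

```bash
python3 -m pendant '[[0,0,0,4,0,0,0],[0,0,0,0,0,0,0]]' | grep -E "eef|force"; python3 -m pendant '[[0,0,0,3,0,0,0],[0,0,0,0,0,0,0]]' | grep -E "eef|force"; python3 -m pendant '[[0,0,0,3,0,0,0],[0,0,0,0,0,0,0]]' | grep -E "eef|force"
```

```text
eef_pos: [485.8, 91.7, 175.2]
force: [0.1, -1.0, -0.7]
eef_pos: [486.0, 91.7, 172.0]
force: [0.2, 0.4, 0.1]
eef_pos: [486.1, 91.7, 168.9]
force: [0.7, 0.7, 0.7]
```

```bash
python3 -m pendant '[[0,0,0,3,0,0,0],[0,0,0,0,0,0,0]]' | grep -E "eef|force"; python3 -m pendant '[[0,0,0,3,0,0,0],[0,0,0,0,0,0,0]]' | grep -E "eef|force"; python3 - <<'E'
from h import *
o=get_obs()["eef_pos"];save("w4",grab_frame("wrist")[180:420,200:440])
c=[]
for cam in("side","scene"):
    im=grab_frame(cam); q=proj(cam,[o])[0].astype(int);print(q); x,y=q
    c.append(im[y-65:y+30,x-47:x+48].copy())
save("ab4",cv2.resize(np.hstack(c),None,fx=4,fy=4))
E
```

```text
eef_pos: [486.2, 91.7, 165.6]
force: [0.4, -0.3, 0.5]
eef_pos: [486.3, 91.7, 162.4]
force: [-0.2, 0.1, -0.8]
[316 254]
[291 238]
```

View pics/ab4.png

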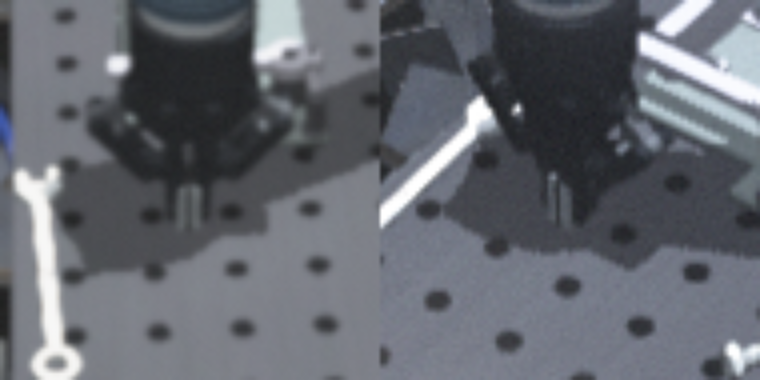

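```bash
for r in 1; do python3 -m pendant '[[0,0,0,2,0,0,0],[0,0,0,0,0,0,0]]' | grep -E "eef|force"; python3 -m pendant '[[0,0,0,2,0,0,0],[0,0,0,0,0,0,0]]' | grep -E "eef|force";  python3 -m pendant '[[0,0,0,2,0,0,0],[0,0,0,0,0,0,0]]' | grep -E "eef|force"; done
```

```text
eef_pos: [486.8, 91.9, 160.8]
force: [0.0, -0.1, -0.1]
eef_pos: [486.9, 91.9, 158.7]
force: [-0.5, 0.1, 0.0]
eef_pos: [487.6, 92.1, 158.3]
force: [0.5, -0.6, -1.2]
```

```bash
python3 -m pendant '[[0,0,0,2,0,0,0],[0,0,0,0,0,0,0]]' | grep -E "eef|force"; python3 -c "
from h import *
for i in range(1):print(get_obs()['force'],get_obs()['tau'])"
```

```text
eef_pos: [488.2, 92.2, 158.2]
force: [0.4, 0.9, -0.6]
[ 0.38248409  0.9106761  -0.58121805] [-8.81551736e-03 -2.54920632e+01 -3.33022825e+00 -2.32996809e+01
  3.61716561e-02 -3.00940569e-02 -2.16855529e-03]
```

```bash
python3 -c "
from h import *
o=get_obs()
print(o['q'].round(3),o['orientation'].round(3).tolist(),o['eef_pos'],o['torque'])"; python3 -m pendant '[[0,0,0,-3,0,0,0],[0,0,0,0,0,0,0]]' | grep -E "eef|force"; python3 -m pendant '[[0,-2,-3,-8,0.5,0.2,0],[0,-2,-3,-8,0.5,0.2,0],[0,0,0,0,0,0,0]]'
```

```text
[ 0.482  0.192 -0.817  1.986  0.175  1.003 -0.425] [[0.009, 1.0, 0.028], [1.0, -0.009, 0.001], [0.001, 0.028, -1.0]] [488.18821191  92.24800459 158.20225811] [-0.02741474  0.01172779 -0.00672736]
eef_pos: [487.8, 92.1, 160.8]
force: [0.1, 0.5, -0.1]
time_s: 12.12
eef_pos: [480.8, 87.6, 177.4]
orientation: [[0.009, 1.0, 0.009], [1.0, -0.009, 0.009], [0.009, 0.009, -1.0]]
force: [0.4, -0.0, -0.3]
opening: -0.0
```

```bash
python3 -m pendant '[[0,-22,-4,-8,0.2,0.2,0],[0,-22,-4,-8,0.1,0.2,0],[0,-14,-2,-2,0.1,0,0.2],[0,-8,0,0,0,0,0],[0,0,0,0,0,0,0]]'
```

```text
time_s: 12.75
eef_pos: [469.8, 20.5, 194.8]
orientation: [[0.011, 1.0, 0.002], [1.0, -0.011, 0.017], [0.017, 0.002, -1.0]]
force: [-0.3, -0.2, 0.4]
opening: 0.001
```

```bash
python3 -m pendant '[[0,-13,1,1,0,-0.5,0],[0,-15,4,0,0,-0.3,0],[0,-15,0,0,0,0,0]]'; python3 -m pendant '[[0,-8,-1,0,0,0,0],[0,0,0,0,0,0,0]]'
```

```text
time_s: 13.12
eef_pos: [474.1, -19.8, 192.8]
orientation: [[0.004, 1.0, 0.0], [1.0, -0.004, 0.007], [0.007, 0.0, -1.0]]
force: [0.8, 3.3, 0.1]
opening: 0.005
time_s: 13.38
eef_pos: [473.4, -29.4, 192.6]
orientation: [[0.007, 1.0, 0.001], [1.0, -0.007, 0.007], [0.007, 0.001, -1.0]]
force: [-0.6, 2.1, -0.0]
opening: 0.0
```

```bash
python3 - <<'E'
from h import *
save("w5",grab_frame("wrist"))
im=cv2.imread("pics/w5.png")
m=silhouettes("wrist","swing_rail")
for r in m[:2]: print(r["p"],r["at"],onz("wrist",[r["at"]],245).round())
E
```

```text
0.74 [157.3, 296.3] [[421. -15. 245.]]
0.47 [299.7, 145.8] [[469.  33. 245.]]
```

```bash
python3 -m pendant '[[0,-12,-4,0,0,0,0],[0,-15,-12,0,0,0,0],[0,-12,-15,0,0,0,0]]'; python3 -m pendant '[[0,-4,-8,0,0,0,0],[0,0,0,0,0,0,0]]'; python3 - <<'E'
from h import *
for cam in("wrist","side","scene"):
    save(cam+"6",grab_frame(cam))
    for r in silhouettes(cam,"swing_rail")[:2]:
        q=cv2.boxPoints(cv2.minAreaRect(np.argwhere(r["mask"])[:,::-1].astype(np.float32))); print(cam,round(r["p"],2),onz(cam,q,245).round().tolist())
E
```

```text
time_s: 13.85
eef_pos: [442.7, -68.3, 192.9]
orientation: [[0.0, 1.0, 0.003], [1.0, -0.001, 0.007], [0.007, 0.003, -1.0]]
force: [-0.1, -0.8, 0.5]
opening: -0.003
time_s: 14.1
eef_pos: [435.9, -74.6, 193.5]
orientation: [[0.004, 1.0, 0.01], [1.0, -0.004, 0.006], [0.006, 0.01, -1.0]]
force: [1.1, 1.0, 0.0]
opening: -0.0
wrist 0.8 [[397.0, 7.0, 245.0], [425.0, 12.0, 245.0], [440.0, -78.0, 245.0], [408.0, -84.0, 245.0]]
wrist 0.34 [[345.0, 29.0, 245.0], [529.0, 29.0, 245.0], [560.0, -121.0, 245.0], [316.0, -119.0, 245.0]]
side 0.69 [[422.0, -100.0, 245.0], [398.0, -98.0, 245.0], [408.0, 16.0, 245.0], [431.0, 14.0, 245.0]]
side 0.34 [[537.0, 49.0, 245.0], [520.0, -126.0, 245.0], [374.0, -90.0, 245.0], [402.0, 80.0, 245.0]]
scene 0.58 [[421.0, 14.0, 245.0], [425.0, -129.0, 245.0], [396.0, -116.0, 245.0], [394.0, 23.0, 245.0]]
```

```bash
python3 -m pendant '[[0,0,3,-40,0,0,0],[0,-5,0,-50,0,0,0],[60,-45,0,-40,0,0,0],[85,-55,0,-15,0,0,0],[85,-55,0,0,0,0,0]]'|grep eef; python3 -m pendant '[[85,-50,-1,0,0,0,0],[85,-40,-1,0,0,0,0],[85,0,0,0,0,0,0],[85,0,0,0,0,0,0]]'; python3 - <<'E'
from h import *
import pickle
c=get_calibration("wrist");im=grab_frame("wrist");save("w7",im);pickle.dump(c,open("w7.pkl","wb"))
for t,z in(("lifter",197),("lifter_grip",241),("lifter_tip",195),("stand",210),("swing_rail",245)):
    for r in silhouettes("wrist",t)[:1]:
        q=cv2.boxPoints(cv2.minAreaRect(np.argwhere(r["mask"])[:,::-1].astype(np.float32))); print(t,round(r["p"],2),r["mask"].sum(),q.round().tolist(),onz("wrist",q,z,c).round().tolist())
    print([(r["at"],r["p"],onz("wrist",r["at"],z,c).round().tolist()) for r in spot_in("wrist",t)[:2]])
E
```

```text
eef_pos: [437.1, -231.6, 339.8]
time_s: 15.52
eef_pos: [432.2, -327.6, 335.9]
orientation: [[-0.007, 1.0, -0.01], [1.0, 0.007, 0.013], [0.013, -0.01, -1.0]]
force: [0.2, 1.2, 0.6]
opening: 0.992
lifter 0.81 16422 [[240.0, 227.0], [294.0, -16.0], [366.0, 0.0], [311.0, 243.0]] [[371.0, -331.0, 197.0], [415.0, -158.0, 197.0], [465.0, -168.0, 197.0], [428.0, -344.0, 197.0]]
[([303.4, 112.5], 0.67, [[421.0, -244.0, 197.0]])]
lifter_grip 0.74 4375 [[129.0, 0.0], [157.0, -5.0], [187.0, 158.0], [159.0, 163.0]] [[316.0, -181.0, 241.0], [334.0, -178.0, 241.0], [346.0, -276.0, 241.0], [327.0, -280.0, 241.0]]
[([302.2, 114.9], 0.66, [[422.0, -248.0, 241.0]])]
lifter_tip 0.59 16483 [[239.0, 226.0], [295.0, -16.0], [366.0, 0.0], [310.0, 242.0]] [[370.0, -331.0, 195.0], [415.0, -157.0, 195.0], [466.0, -167.0, 195.0], [427.0, -344.0, 195.0]]
[([301.5, 105.7], 0.62, [[420.0, -239.0, 195.0]]), ([351.3, 154.1], 0.22, [[458.0, -274.0, 195.0]])]
[]
[]
```

View pics/w7.png

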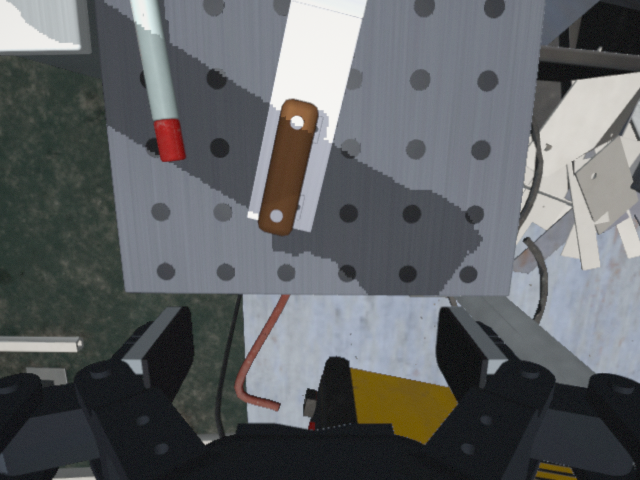

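```bash
python3 - <<'E'
from h import *
import pickle
c=pickle.load(open("w7.pkl","rb"))
P=onz("wrist",[[297,122],[277,216],[299.5,99],[275,235.5]],253,c);print(P.round(1),P[:2].mean(0),P[2:].mean(0))
d=P[0]-P[1];print("yaw off +Y toward +X deg",np.degrees(np.arctan2(d[0],d[1])),np.hypot(*d[:2]))
d=P[2]-P[3];print(np.degrees(np.arctan2(d[0],d[1])),np.hypot(*d[:2]))
B=onz("wrist",[[250,217],[292,0],[312,231],[366,8]],197.5,c);print(B.round(1))
for a,b in((1,0),(3,2)):
    d=B[a]-B[b];print(np.degrees(np.arctan2(d[0],d[1])))
E
```

```text
[[ 419.6 -253.3  253. ]
 [ 406.4 -312.3  253. ]
 [ 421.2 -239.8  253. ]
 [ 404.9 -325.3  253. ]] [ 413.03152907 -282.77377287  253.        ] [ 413.05066765 -282.53313633  253.        ]
yaw off +Y toward +X deg 12.60380103436461 60.43076588237493
10.75742503110939 87.08813798045709
[[ 379.4 -323.4  197.5]
 [ 413.4 -168.1  197.5]
 [ 428.4 -334.3  197.5]
 [ 465.5 -173.   197.5]]
12.338525454774555
12.941612564602634
```

```bash
cat >> h.py <<'E'
def RY(deg): # tool x = +Y turned toward +X by deg
    s,k=np.sin(np.radians(deg)),np.cos(np.radians(deg)); return np.array([[s,k,0],[k,-s,0],[0,0,-1.]])
E
python3 -c "
from h import *
plan([413,-283,230],R=RY(12.5),hand=60,step=40)"
```

```text
[[60, 14.9, -6.0, 35.8, -0.2, -0.2, 4.3], [60, 14.5, -7.3, 35.7, -0.2, -0.2, 4.3], [60, 14.1, -8.4, 35.7, -0.2, -0.1, 4.2]]
```

```bash
python3 -m pendant '[[60,15,-6,36,-0.2,-0.2,4.3],[60,15,-7,36,-0.2,-0.2,4.3],[60,14,-8,36,-0.2,-0.1,4.2],[60,0,0,0,0,0,0]]'; python3 -c "
from h import *
plan([413,-283,182],R=RY(12.5),hand=60,step=25)"
```

```text
time_s: 16.58
eef_pos: [414.2, -282.2, 227.6]
orientation: [[0.222, 0.975, 0.004], [0.975, -0.222, -0.002], [-0.001, 0.004, -1.0]]
force: [-0.2, -0.3, -0.3]
opening: 0.703
[[60, -0.5, -0.6, 22.8, 0.1, 0.0, -0.2], [60, -0.5, -0.5, 22.8, 0.1, 0.1, -0.1]]
```

```bash
python3 -m pendant '[[60,-1,-1,23,0.1,0,-0.2],[60,-1,-1,23,0.1,0.1,-0.1],[60,0,0,0,0,0,0]]' 80; python3 -m pendant '[[10,0,0,0,0,0,0],[10,0,0,0,0,0,0],[10,0,0,0,0,0,0],[10,0,0,0,0,0,0],[10,0,0,0,0,0,0]]' 80
```

```text
time_s: 16.95
eef_pos: [416.8, -288.8, 187.0]
orientation: [[0.215, 0.977, 0.01], [0.977, -0.215, -0.007], [-0.004, 0.011, -1.0]]
force: [0.5, -0.1, 0.5]
opening: 0.708
time_s: 17.58
eef_pos: [419.2, -291.4, 191.2]
orientation: [[0.215, 0.976, 0.015], [0.977, -0.215, -0.011], [-0.008, 0.017, -1.0]]
force: [0.7, -1.0, -2.3]
opening: 0.262
```

```bash
python3 - <<'E'
from h import *
import pickle
o=get_obs();Rg=np.array(o["orientation"]);p=np.array(o["eef_pos"])
L0=RY(12.5)@np.diag([1,-1,-1.]);pickle.dump((Rg.T@L0,Rg.T@(np.array([413,-283,195.])-p)),open("lift.pkl","wb"))
print(p,Rg.T@(np.array([413,-283,195.])-p))
E
cat >> h.py <<'E'
def lift():
    import pickle
    X,t=pickle.load(open("lift.pkl","rb")); o=get_obs(); R=np.array(o["orientation"]);p=np.array(o["eef_pos"])
    L=R@X; q=p+R@t; return q,L,np.degrees(np.arctan2(L[0,0],L[1,0])),q+L@[132,0,0]
def goL(q,yaw,n=None,step=50,hand=10,pitch=0):  # plan so that lifter origin -> q, lifter level with yaw
    import pickle
    X,t=pickle.load(open("lift.pkl","rb")); L=RY(yaw)@np.diag([1,-1,-1.])@Ro.from_euler("y",-pitch,degrees=True).as_matrix(); R=L@X.T
    plan(np.array(q,float)-R@t,R=R,hand=hand,step=step,n=n)
E
python3 -m pendant '[[10,0,0,-15,0,0,0],[10,0,0,-15,0,0,0],[10,0,0,-30,0,0,0],[10,0,0,-50,0,0,0],[10,0,0,-30,0,0,0]]'
python3 - <<'E'
from h import *
q,L,y,t=lift();print(q.round(1),L[:,2].round(3),y,t.round(1))
goL([452,60,300],0)
for cam in("scene","side"):
    grab_frame(cam)
    for t,z in(("weld_plate",200),("bench_stop",200)):
        for r in silhouettes(cam,t)[:1]:
            (cx,cy),_,_=b=cv2.minAreaRect(np.argwhere(r["mask"])[:,::-1].astype(np.float32))
            h=cv2.approxPolyDP(cv2.convexHull(np.argwhere(r["mask"])[:,::-1].astype(np.int32)),4,True)[:,0]
            print(cam,t,round(r["p"],2),onz(cam,h.astype(float),z).round().tolist())
E
```

```text
[ 419.22589278 -291.37302246  191.18403951] [ 6.80866704 -7.81364459 -4.00247572]
time_s: 18.2
eef_pos: [415.3, -288.1, 335.5]
orientation: [[0.213, 0.977, 0.011], [0.977, -0.213, -0.008], [-0.005, 0.012, -1.0]]
force: [0.1, -0.1, -3.2]
opening: 0.267
[ 409.1 -279.7  339.4] [ 0.004 -0.003  1.   ] 12.407256554606361 [ 437.5 -150.8  339.7]
[[10, 49.0, -4.3, 5.3, -0.1, 0.0, -1.8], [10, 49.1, -2.7, 5.3, -0.0, 0.0, -1.8], [10, 49.2, -1.2, 5.3, -0.1, 0.0, -1.8], [10, 49.2, 0.4, 5.3, -0.0, 0.0, -1.8], [10, 49.2, 1.9, 5.3, -0.1, 0.0, -1.7], [10, 49.1, 3.4, 5.3, -0.0, 0.0, -1.8], [10, 48.9, 4.9, 5.3, -0.1, 0.1, -1.7]]
scene weld_plate 0.74 [[390.0, 266.0, 200.0], [391.0, 349.0, 200.0], [506.0, 347.0, 200.0], [506.0, 267.0, 200.0]]
scene bench_stop 0.79 [[393.0, 362.0, 200.0], [397.0, 388.0, 200.0], [486.0, 393.0, 200.0], [511.0, 356.0, 200.0], [416.0, 347.0, 200.0]]
side weld_plate 0.87 [[394.0, 336.0, 200.0], [509.0, 343.0, 200.0], [512.0, 269.0, 200.0], [397.0, 261.0, 200.0]]
side bench_stop 0.69 [[395.0, 382.0, 200.0], [501.0, 394.0, 200.0], [505.0, 351.0, 200.0], [397.0, 339.0, 200.0]]
```

```bash
python3 -m pendant '[[10,49,-4,3,-0.1,0,-1.8],[10,49,-3,3,0,0,-1.8],[10,49,-1,3,-0.1,0,-1.8],[10,49,0,3,0,0,-1.8],[10,49,2,3,-0.1,0,-1.7]]'|grep eef;  python3 -m pendant '[[10,49,3,5,0,0,-1.7],[10,45,5,5,-0.1,0.1,-1.7],[10,0,0,0,0,0,0]]'
python3 - <<'E'
from h import *
import pickle
c=get_calibration("wrist");im=grab_frame("wrist");save("w8",im);pickle.dump(c,open("w8.pkl","wb"))
q,L,y,t=lift();print(q.round(1),L[:,2].round(3),y,t.round(1))
for t,z in(("weld_plate",200),("bench_stop",195),("lifter",q[2]+2.5)):
    for r in silhouettes("wrist",t)[:2]:
        h=cv2.approxPolyDP(cv2.convexHull(np.argwhere(r["mask"])[:,::-1].astype(np.int32)),4,True)[:,0]
        print(t,round(r["p"],2),h.tolist(),onz("wrist",h.astype(float),z,c).round().tolist())
E
```

```text
eef_pos: [438.6, -41.6, 303.0]
time_s: 19.5
eef_pos: [446.8, 60.2, 287.3]
orientation: [[-0.003, 1.0, -0.015], [1.0, 0.003, 0.007], [0.007, -0.015, -1.0]]
force: [-0.6, -1.2, -1.7]
opening: 0.267
[438.9  64.1 291.2] [ 0.033 -0.013  0.999] 0.13102611249540866 [439.2 196.1 293. ]
lifter 0.7 [[372, 0], [370, 304], [348, 422], [307, 428], [283, 420], [257, 303], [238, 0]] [[468.0, 176.0, 294.0], [472.0, 52.0, 294.0], [463.0, -11.0, 294.0], [443.0, -15.0, 294.0], [431.0, -11.0, 294.0], [420.0, 52.0, 294.0], [417.0, 176.0, 294.0]]
```

View pics/w8.png

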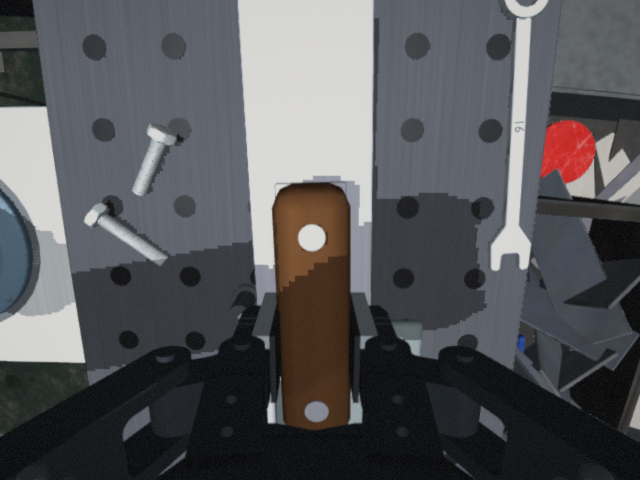

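```bash
python3 - <<'E'
from h import *
import pickle
c=pickle.load(open("w8.pkl","rb")); im=cv2.imread("pics/w8.png").astype(float).mean(2)
Lp,Rp=[],[]
for r in range(4,172,6):
    g=np.diff(cv2.GaussianBlur(im,(5,3),0)[r])
    a=220+np.argmax(g[220:275])+.5; b=340+np.argmin(g[340:395])+.5
    Lp.append((a,r));Rp.append((b,r))
A=onz("wrist",Lp,293.7,c);B=onz("wrist",Rp,293.7,c)
for P in(A,B):
    k=np.polyfit(P[:,1],P[:,0],1,w=None); res=P[:,0]-np.polyval(k,P[:,1]); ok=abs(res-np.median(res))<1.5; k=np.polyfit(P[ok,1],P[ok,0],1); print(np.degrees(k[0]),np.polyval(k,[110,176]),ok.sum())
S=onz("wrist",[[312,237],[316,411]],349.5,c);print(S,np.degrees(np.arctan2(*(S[0]-S[1])[:2])))
# scene/side check of tip & plate
E
```

```text
-1.7364132710540627 [418.37638858 416.37618408] 28
-1.6565426566674695 [470.42030116 468.51210101] 28
[[446.58367643  96.37643971 349.5       ]
 [448.07171373  36.57100671 349.5       ]] -1.4252997741185114
```

```bash
python3 - <<'E'
from h import *
import pickle
o=get_obs();R=np.array(o["orientation"]);p=np.array(o["eef_pos"]);print(p)
z=np.array([.031,-.012,1]);z/=np.linalg.norm(z);x=RY(-1.6)[:,0];x=x-z*(x@z);x/=np.linalg.norm(x);L=np.c_[x,np.cross(z,x),z]
pickle.dump((R.T@L,R.T@(np.array([445.7,66.5,291.2])-p)),open("lift.pkl","wb"))
print(R.T@(np.array([445.7,66.5,291.2])-p))
goL([452,185,320],0)
E
```

```text
[448.0001054   53.44067114 288.14382588]
[13.05408419 -2.45195432 -2.95897981]
[[10, 39.5, 1.5, -9.5, -0.6, -0.2, 0.5], [10, 39.5, 1.3, -9.6, -0.6, -0.2, 0.5], [10, 39.5, 1.1, -9.8, -0.6, -0.3, 0.6]]
```

```bash
python3 - <<'E'
from h import *
import pickle
R=np.array([[-.003,1,-.015],[1,.003,.007],[.007,-.015,-1]]);p=np.array([446.8,60.2,287.3])
z=np.array([.031,-.012,1]);z/=np.linalg.norm(z);x=RY(-1.6)[:,0];x=x-z*(x@z);x/=np.linalg.norm(x);L=np.c_[x,np.cross(z,x),z]
X=R.T@L;u,_,v=np.linalg.svd(X);X=u@v
pickle.dump((X,R.T@(np.array([445.7,66.5,291.2])-p)),open("lift.pkl","wb"))
print(R.T@(np.array([445.7,66.5,291.2])-p)); q,L,y,t=lift();print(q.round(1),L[:,2].round(3),y,t.round(1))
goL([452,185,320],0)
E
```

```text
[ 6.3306 -1.1396 -3.8394]
[447.   59.8 292. ] [ 0.03 -0.01  1.  ] -0.923751201290436 [444.8 191.7 293.4]
[[10, 41.8, 1.2, -9.2, -0.6, -0.2, 0.3], [10, 41.8, 1.1, -9.3, -0.6, -0.2, 0.3], [10, 41.7, 0.9, -9.4, -0.5, -0.2, 0.3]]
```

```bash
python3 -m pendant '[[10,42,1,-9,-0.6,-0.2,0.3],[10,42,1,-9,-0.6,-0.2,0.3],[10,42,1,-9,-0.5,-0.2,0.3],[10,0,0,0,0,0,0],[10,0,0,0,0,0,0]]'
python3 - <<'E'
from h import *
import pickle
c=get_calibration("wrist");im=grab_frame("wrist");save("w9",im);pickle.dump(c,open("w9.pkl","wb"))
q,L,y,t=lift();print(get_obs()["eef_pos"],q.round(1),L[:,2].round(3),y,t.round(1))
for t,z in(("weld_plate",200),("bench_stop",220),("lifter",q[2]+2.5)):
    for r in silhouettes("wrist",t)[:2]:
        h=cv2.approxPolyDP(cv2.convexHull(np.argwhere(r["mask"])[:,::-1].astype(np.int32)),3,True)[:,0]
        print(t,round(r["p"],2),h.tolist(),onz("wrist",h.astype(float),z,c).round().tolist())
E
```

```text
time_s: 20.32
eef_pos: [455.5, 171.4, 313.9]
orientation: [[0.047, 0.999, 0.013], [0.999, -0.047, -0.009], [-0.008, 0.014, -1.0]]
force: [0.5, -0.5, -3.0]
opening: 0.267
[455.41311115 171.90425261 314.05301676] [454.5 178.3 317.8] [0.002 0.002 1.   ] 1.2630177154268618 [457.4 310.3 317.6]
weld_plate 0.75 [[388, 87], [214, 105], [198, 0], [386, 0]] [[511.0, 265.0, 200.0], [392.0, 259.0, 200.0], [389.0, 324.0, 200.0], [509.0, 318.0, 200.0]]
```

```bash
python3 - <<'E'
from h import *
import pickle
c=pickle.load(open("w9.pkl","rb")); im=cv2.GaussianBlur(cv2.imread("pics/w9.png").astype(np.float32).mean(2),(5,5),0)
# print coarse intensities row/col to locate
print(im[60,190:410:5].astype(int).tolist()); print(im[20,180:410:5].astype(int).tolist())
gx=np.diff(im,axis=1);gy=np.diff(im,axis=0)
Lp=[(185+np.argmax(gx[r,185:225])+.5,r) for r in range(4,95,5)]
Rp=[(375+np.argmin(gx[r,375:400])+.5,r) for r in range(4,82,5)]
N=[(k,80+np.argmin(gy[80:125,k])+.5) for k in list(range(219,244,3))+list(range(374,386,3))]
for n,P in(("L",Lp),("R",Rp),("N",N)):
    W=onz("wrist",P,200,c); print(n,np.round(P[::3],0).tolist(),W[::3].round(1)[:,:2].tolist())
    i,j=(1,0) if n!="N" else (0,1)
    k=np.polyfit(W[:,i],W[:,j],1);res=W[:,j]-np.polyval(k,W[:,i]);ok=abs(res-np.median(res))<1.5
    k=np.polyfit(W[ok,i],W[ok,j],1);print(n,np.degrees(k[0]),np.polyval(k,300 if n!="N" else 450),ok.sum(),len(P))
E
```

```text
[103, 101, 101, 117, 213, 213, 213, 213, 213, 213, 202, 213, 213, 213, 214, 214, 213, 214, 214, 214, 214, 214, 214, 214, 214, 214, 214, 214, 214, 214, 214, 214, 214, 214, 214, 213, 212, 213, 213, 213, 85, 102, 100, 101]
[100, 102, 100, 99, 141, 211, 211, 212, 211, 211, 212, 212, 208, 212, 212, 212, 212, 212, 212, 212, 212, 212, 212, 212, 212, 212, 212, 212, 212, 212, 212, 212, 212, 212, 212, 212, 212, 212, 211, 208, 212, 186, 102, 102, 100, 101]
L [[198.0, 4.0], [200.0, 19.0], [202.0, 34.0], [204.0, 49.0], [208.0, 64.0], [210.0, 79.0], [212.0, 94.0]] [[388.3, 321.3], [389.3, 312.4], [389.6, 303.4], [389.9, 294.2], [390.9, 284.9], [391.2, 275.5], [391.5, 266.0]]
L -2.978290964624274 389.7771592442025 19 19
R [[386.0, 4.0], [386.0, 19.0], [386.0, 34.0], [388.0, 49.0], [388.0, 64.0], [390.0, 79.0]] [[509.2, 315.9], [509.1, 307.0], [509.7, 298.0], [510.3, 288.8], [510.9, 279.5], [511.6, 270.0]]
R -3.4066200802660207 509.7409957367111 16 16
N [[219.0, 106.0], [228.0, 104.0], [237.0, 104.0], [374.0, 90.0], [383.0, 88.0]] [[395.8, 258.3], [402.0, 258.7], [408.1, 259.0], [501.1, 263.8], [507.2, 264.2]]
N 2.939602116013701 261.3647694071648 13 13
```

```bash
python3 -c "
from h import *
q,L,y,t=lift();print(q.round(1),L[:,2].round(3),y)
goL([459.3,117.7,225],-3,step=35)"
```

```text
[454.4 178.4 317.9] [0.002 0.002 1.   ] 1.2567750301467289
[[10, -14.9, 1.7, 23.4, -0.0, 0.0, -1.1], [10, -14.9, 1.5, 23.3, -0.0, 0.1, -1.1], [10, -15.0, 1.1, 23.3, -0.1, 0.0, -1.0], [10, -15.1, 0.9, 23.4, -0.0, 0.1, -1.1]]
```

```bash
python3 -m pendant '[[10,-17,1.7,20,0,0,-1.1],[10,-17,1.5,22,0,0.1,-1.1],[10,-15,1,23,-0.1,0,-1],[10,-11,1,23,0,0.1,-1],[10,0,0,0,0,0,0]]'; python3 -m pendant '[[10,0,0,0,0,0,0]]'|grep eef; python3 -c "
from h import *
q,L,y,t=lift();print(q.round(1),L[:,2].round(3),y,t.round(1))
goL([459.3,117.7,198],-3,step=20)"
```

```text
time_s: 21.15
eef_pos: [461.2, 104.7, 224.1]
orientation: [[-0.02, 1.0, 0.016], [1.0, 0.02, -0.006], [-0.006, 0.016, -1.0]]
force: [0.2, -0.2, -3.4]
opening: 0.268
eef_pos: [461.9, 105.1, 225.0]
[460.6 111.4 228.8] [-0.001  0.     1.   ] -2.5215595273046736 [454.8 243.3 228.7]
[[10, 3.3, -0.8, 15.4, 0.0, 0.0, -0.2], [10, 3.2, -0.8, 15.3, 0.1, 0.0, -0.3]]
```

```bash
python3 -m pendant '[[10,2,-1,15,0,-0.2,-0.3],[10,0,-1,15,0,-0.3,-0.2],[10,0,0,3,0,0,0],[10,0,0,0,0,0,0]]'; python3 -c "
from h import *
q,L,y,t=lift();print(q.round(1),L[:,2].round(3),y,t.round(1),get_obs()['force'])"
```

```text
time_s: 21.78
eef_pos: [461.8, 108.8, 191.8]
orientation: [[-0.03, 0.999, 0.021], [0.999, 0.031, -0.014], [-0.014, 0.021, -1.0]]
force: [-0.1, -0.8, -0.4]
opening: 0.267
[460.4 115.2 195.6] [-0.005  0.009  1.   ] -3.155301039271681 [453.1 247.  194.3] [-0.06679534 -0.78879435 -0.3533745 ]
```

```bash
python3 -m pendant '[[10,10,-0.3,0.5,0,0,0],[10,10,-0.3,0.5,0,0,0],[10,10,-0.3,0.5,0,0,0],[10,0,0,0,0,0,0]]'; python3 -c "
from h import *
q,L,y,t=lift();print(q.round(1),L[:,2].round(3),y,t.round(1),get_obs()['force'])
import pickle
c=get_calibration('wrist');grab_frame('wrist')
for r in silhouettes('wrist','weld_plate')[:1]:
    h=cv2.approxPolyDP(cv2.convexHull(np.argwhere(r['mask'])[:,::-1].astype(np.int32)),3,True)[:,0];print(r['p'],h.tolist(),onz('wrist',h.astype(float),200,c).round().tolist())"
```

```text
time_s: 22.28
eef_pos: [462.1, 141.5, 191.9]
orientation: [[-0.029, 0.999, 0.025], [0.999, 0.03, -0.013], [-0.013, 0.025, -1.0]]
force: [-0.3, 1.5, -2.4]
opening: 0.266
[460.7 147.8 195.6] [-0.009  0.008  1.   ] -3.092733958548647 [453.6 279.6 194.5] [-0.27667668  1.54836752 -2.39313335]
```

```bash
python3 -m pendant '[[10,11,-1,0.7,0.2,0,0],[10,11,-1,0.7,0.2,0,0],[10,10,-0.8,0.7,0,0,0],[10,0,0,0,0,0,0]]'; python3 -c "
from h import *
q,L,y,t=lift();print(q.round(1),L[:,2].round(3),y,t.round(1),get_obs()['force'])"
```

```text
time_s: 22.88
eef_pos: [461.6, 171.4, 191.5]
orientation: [[-0.023, 0.999, 0.022], [1.0, 0.024, -0.017], [-0.017, 0.021, -1.0]]
force: [-1.6, 0.8, -0.3]
opening: 0.263
[460.2 177.8 195.2] [-0.006  0.012  1.   ] -2.7654883684981395 [453.8 309.6 193.5] [-1.62084584  0.84641003 -0.28815926]
```

```bash
python3 -m pendant '[[10,10,-1.5,0.3,0.2,0.1,-0.1],[10,10,-1.5,0.3,0,0.1,-0.1],[10,8,-1,0.3,0,0,0],[10,0,0,0,0,0,0]]'; python3 -c "
from h import *
q,L,y,t=lift();print(q.round(1),L[:,2].round(3),y,t.round(1),get_obs()['force'])"
```

```text
time_s: 23.38
eef_pos: [459.3, 197.5, 191.3]
orientation: [[-0.023, 1.0, 0.021], [1.0, 0.023, -0.018], [-0.018, 0.02, -1.0]]
force: [-0.0, -0.5, 2.1]
opening: 0.269
[457.9 203.8 195. ] [-0.005  0.013  1.   ] -2.7388206743196006 [451.6 335.7 193.2] [-0.01516861 -0.488432    2.12963781]
```

```bash
python3 - <<'E'
from h import *
for cam in("wrist","side","scene"):
    c=get_calibration(cam);save(cam+"10",grab_frame(cam))
    for r in silhouettes(cam,"weld_plate")[:1]:
        h=cv2.approxPolyDP(cv2.convexHull(np.argwhere(r['mask'])[:,::-1].astype(np.int32)),3,True)[:,0];print(cam,r['p'],h.tolist(),onz(cam,h.astype(float),200,c).round().tolist())
im=cv2.GaussianBlur(cv2.imread("pics/wrist10.png").astype(np.float32).mean(2),(5,5),0)
for k in(150,190,220,240,390,410,440,470): print(k,im[0:200:8,k].astype(int).tolist())
E
```

```text
wrist 0.74 [[457, 0], [450, 120], [144, 129], [130, 0]] [[509.0, 314.0, 200.0], [511.0, 271.0, 200.0], [389.0, 264.0, 200.0], [388.0, 311.0, 200.0]]
side 0.71 [[364, 320], [313, 325], [309, 300], [360, 295]] [[394.0, 336.0, 200.0], [507.0, 343.0, 200.0], [512.0, 272.0, 200.0], [395.0, 264.0, 200.0]]
scene 0.94 [[273, 298], [245, 324], [204, 295], [223, 275], [231, 273]] [[390.0, 269.0, 200.0], [393.0, 350.0, 200.0], [506.0, 347.0, 200.0], [512.0, 285.0, 200.0], [502.0, 271.0, 200.0]]
150 [209, 210, 210, 210, 211, 211, 212, 212, 212, 212, 213, 213, 213, 214, 214, 214, 200, 100, 101, 100, 100, 102, 101, 101, 101]
190 [210, 210, 211, 211, 212, 212, 212, 212, 213, 213, 213, 214, 214, 214, 214, 214, 138, 99, 99, 99, 100, 100, 100, 100, 101]
220 [211, 211, 211, 212, 212, 213, 213, 213, 213, 214, 214, 214, 214, 214, 214, 215, 101, 101, 101, 102, 101, 102, 102, 102, 102]
240 [210, 211, 211, 212, 212, 212, 213, 213, 213, 214, 214, 214, 214, 215, 215, 215, 112, 100, 101, 101, 101, 101, 101, 101, 101]
390 [211, 211, 212, 212, 212, 213, 213, 213, 213, 214, 214, 214, 214, 215, 215, 212, 102, 101, 102, 102, 102, 101, 101, 101, 100]
410 [210, 211, 211, 212, 212, 212, 213, 213, 213, 214, 214, 214, 214, 214, 215, 208, 99, 100, 101, 101, 101, 103, 103, 103, 81]
440 [210, 210, 211, 211, 212, 212, 212, 212, 213, 214, 214, 214, 214, 214, 214, 195, 101, 102, 102, 101, 101, 101, 100, 73, 60]
470 [99, 99, 99, 99, 99, 99, 100, 100, 100, 100, 99, 99, 99, 99, 99, 98, 99, 99, 100, 101, 101, 101, 102, 102, 103]
```

```bash
python3 -m pendant '[[10,7,-0.6,0.3,0.1,0.1,-0.1],[10,7,-0.5,0.3,0,0,0],[10,0,0,0,0,0,0],[10,0,0,0,0,0,0]]'; python3 - <<'E'
from h import *
q,L,y,t=lift();print(q.round(1),L[:,2].round(3),y,t.round(1),get_obs()['force'])
c=get_calibration("wrist");save("w11",grab_frame("wrist"));im=cv2.GaussianBlur(cv2.imread("pics/w11.png").astype(np.float32).mean(2),(5,5),0)
g=np.diff(im,axis=0);P=[(k,90+np.argmin(g[90:220,k])+.5) for k in(180,200,220,400,420,435)];print(np.array(P)[:,1],onz("wrist",P,202.5,c).round(1)[:,:2].tolist())
E
```

```text
time_s: 24.18
eef_pos: [459.4, 206.4, 191.4]
orientation: [[-0.021, 1.0, 0.019], [0.999, 0.021, -0.024], [-0.025, 0.019, -1.0]]
force: [-1.4, -1.3, 2.7]
opening: 0.264
[458.  212.8 195. ] [-0.003  0.02   1.   ] -2.6025122237321847 [452.  344.6 192.4] [-1.44833284 -1.2957253   2.71477365]
[151.5 151.5 150.5 145.5 144.5 144.5] [[404.2, 265.1], [412.2, 265.2], [420.1, 265.7], [491.6, 269.1], [499.6, 269.7], [505.6, 269.9]]
```

```bash
python3 -m pendant '[[10,0,0,-2,0,0.7,0],[10,0,0,-3,0,0.6,0],[10,-2,0,-4,0,0,0],[10,0,0,0,0,0,0]]'; python3 - <<'E'
from h import *
q,L,y,t=lift();print(q.round(1),L[:,2].round(3),y,t.round(1),get_obs()['force'])
E
```

```text
time_s: 24.72
eef_pos: [454.6, 201.9, 196.4]
orientation: [[-0.023, 1.0, 0.01], [1.0, 0.023, -0.005], [-0.006, 0.01, -1.0]]
force: [-0.2, 0.0, -4.2]
opening: 0.266
[453.3 208.2 200.2] [0.006 0.001 1.   ] -2.7485355949261403 [447.  340.  200.1] [-0.18597771  0.02242333 -4.16396948]
```

```bash
python3 -m pendant '[[10,-3,0,-6,0,0,0],[10,-5,0,-10,0,0,0],[10,-6,0,-14,0,0,0],[10,-6,0,-16,0,0,0],[10,-6,0,-16,0,0,0]]' | grep -E "eef|force";  python3 -m pendant '[[10,-6,0,-16,0,0,0],[10,-8,0,-16,0,0,0],[10,-10,0,-10,0,0,0],[10,-12,0,-5,0,0,0],[10,-10,0,0,0,0,0]]' | grep -E "eef|force|orie"; python3 - <<'E'
from h import *
q,L,y,t=lift();print(q.round(1),L[:,2].round(3),y,t.round(1),get_obs()['force'])
goL([460,-100,300],0,step=24)
c=get_calibration("wrist");save("w12",grab_frame("wrist"));im=cv2.GaussianBlur(cv2.imread("pics/w12.png").astype(np.float32).mean(2),(5,5),0)
for k in(170,200,220,400,420,440): print(k,im[0:240:8,k].astype(int).tolist())
print(im[60,80:560:8].astype(int).tolist())
E
```

```text
eef_pos: [453.6, 174.6, 261.9]
force: [0.1, -0.1, -4.8]
eef_pos: [456.3, 128.1, 317.5]
orientation: [[-0.027, 0.999, 0.018], [1.0, 0.027, -0.006], [-0.007, 0.018, -1.0]]
force: [0.0, 0.3, -4.7]
[454.9 134.4 321.3] [-0.002  0.002  1.   ] -2.96662053587536 [448.1 266.2 321.1] [ 0.01368192  0.27848726 -4.65629174]
[[10, -23.4, -0.2, 2.3, 0.0, 0.0, 0.3], [10, -23.4, -0.1, 2.3, 0.0, 0.0, 0.3], [10, -23.4, 0.1, 2.3, 0.0, 0.0, 0.3], [10, -23.5, 0.2, 2.3, 0.0, 0.0, 0.3], [10, -23.4, 0.3, 2.3, 0.0, 0.0, 0.3], [10, -23.5, 0.4, 2.3, 0.0, 0.0, 0.3], [10, -23.4, 0.5, 2.3, 0.0, 0.0, 0.3], [10, -23.4, 0.7, 2.3, 0.0, 0.0, 0.3], [10, -23.5, 0.8, 2.2, 0.1, 0.0, 0.3], [10, -23.4, 0.9, 2.3, 0.0, 0.0, 0.3]]
170 [209, 210, 210, 211, 211, 211, 212, 212, 213, 213, 213, 213, 214, 214, 214, 214, 214, 215, 215, 213, 96, 100, 101, 101, 101, 102, 102, 81, 92, 156]
200 [210, 210, 211, 211, 212, 212, 212, 213, 213, 213, 214, 214, 214, 214, 215, 215, 215, 215, 215, 199, 103, 104, 103, 103, 104, 104, 104, 104, 105, 104]
220 [210, 211, 211, 212, 212, 212, 213, 213, 213, 214, 214, 214, 214, 215, 215, 215, 215, 215, 215, 185, 101, 102, 102, 102, 103, 104, 104, 105, 105, 106]
400 [211, 211, 211, 212, 212, 212, 213, 213, 213, 214, 214, 214, 214, 215, 215, 215, 215, 215, 215, 105, 105, 105, 105, 63, 64, 63, 65, 64, 65, 65]
420 [210, 211, 211, 212, 212, 212, 213, 213, 213, 214, 214, 214, 214, 215, 214, 215, 215, 215, 215, 100, 101, 103, 104, 75, 63, 62, 63, 62, 63, 62]
440 [210, 210, 211, 212, 212, 212, 213, 213, 213, 214, 214, 214, 214, 214, 215, 215, 215, 215, 213, 101, 100, 102, 104, 103, 84, 66, 97, 57, 29, 37]
[96, 96, 98, 97, 185, 105, 211, 209, 212, 212, 212, 212, 213, 213, 213, 213, 213, 213, 213, 213, 213, 213, 214, 214, 214, 214, 214, 214, 214, 214, 214, 214, 214, 214, 214, 213, 213, 214, 214, 213, 213, 213, 213, 213, 213, 213, 210, 101, 98, 98, 98, 96, 98, 98, 96, 96, 95, 102, 98, 98]
```

```bash
cat >> h.py <<'E'
def plate(n):
    c=get_calibration("wrist"); q,L,y,t=lift(); o=get_obs(); R=np.array(o["orientation"]); p=np.array(o["eef_pos"]); zt=q[2]+7.5
    save(n,grab_frame("wrist")); im=cv2.GaussianBlur(cv2.imread(f"pics/{n}.png").astype(np.float32).mean(2),(5,5),0)
    hit={}
    def fit(P,i,j):
        W=onz("wrist",P,zt,c); 
        for _ in range(4):
            k=np.polyfit(W[:,i],W[:,j],1); r=abs(W[:,j]-np.polyval(k,W[:,i])); W=W[r<=max(1,np.sort(r)[int(.8*len(r))])]
        return k,len(W)
    gy=np.diff(im,axis=0); gx=np.diff(im,axis=1)
    N=[(k,100+np.argmin(gy[100:200,k])+.5) for k in list(range(165,235,4))+list(range(396,446,4))]
    Lp=[(90+np.argmax(gx[r,90:160])+.5,r) for r in range(4,140,5)]; Rp=[(420+np.argmin(gx[r,420:500])+.5,r) for r in range(4,135,5)]
    a,na=fit(N,0,1); b,nb=fit(Lp,1,0); d,nd=fit(Rp,1,0)
    yaw=-np.degrees(np.arctan(np.mean([a[0],-b[0],-d[0]])))
    y0=np.polyval(a,q[0]); ym=y0+45; xm=(np.polyval(b,ym)+np.polyval(d,ym))/2; w=(np.polyval(d,ym)-np.polyval(b,ym))*np.cos(np.radians(yaw))
    y0=np.polyval(a,xm+45*np.sin(np.radians(-yaw))); cen=np.array([xm,y0+45*np.cos(np.radians(yaw)),q[2]+2.5])
    print("plate",cen.round(1),"yaw",round(yaw,2),"w",w.round(1),np.degrees([a[0],-b[0],-d[0]]).round(2),(na,nb,nd),"lifter",q.round(1),L[:,2].round(3),round(y,2))
    return cen,yaw
E
python3 -m pendant '[[10,-18,0,2,0,0,0.3],[10,-23,0,2,0,0,0.3],[10,-23,0,2,0,0,0.3],[10,-23,0,2,0,0,0.3],[10,-23,0,2,0,0,0.3]]' | grep -E "eef|force";  python3 -m pendant '[[10,-23,0.5,2,0,0,0.3],[10,-23,0.5,2,0,0,0.3],[10,-23,1,2,0,0,0.3],[10,-23,1,2,0,0,0.3],[10,-20,1,2,0,0,0.3]]' | grep -E "eef|force"; python3 -m pendant '[[10,-15,0.5,0,0,0,0],[10,-10,0.5,0,0,0,0],[10,0,0,0,0,0,0],[10,0,0,0,0,0,0],[10,0,0,0,0,0,0]]';  python3 -c "
from h import *
plate('w13')"
```

```text
eef_pos: [457.2, 16.6, 307.4]
force: [-0.2, -0.0, -4.2]
eef_pos: [460.3, -98.8, 296.6]
force: [0.6, -0.1, -3.6]
time_s: 27.9
eef_pos: [461.0, -125.1, 296.5]
orientation: [[0.02, 1.0, 0.015], [1.0, -0.02, -0.002], [-0.002, 0.015, -1.0]]
force: [0.9, -0.4, -4.7]
opening: 0.268
plate [454.5 -20.  302.8] yaw -0.42 w 119.6 [0.44 0.39 0.42] (21, 28, 27) lifter [ 459.9 -118.7  300.3] [ 0.001 -0.003  1.   ] -0.28
```

```bash
python3 -m pendant '[[10,-12,2,4,0,0,0],[10,-17,2,6,0,0,0.2],[10,-15,2,8,0,0,0.2],[10,-8,1,8,0,0,0],[10,0,0,6,0,0,0]]'|grep eef; python3 -m pendant '[[10,0,0,0,0,0,0],[10,0,0,0,0,0,0],[10,0,0,0,0,0,0]]';  python3 -c "
from h import *
plate('w14')"
```

```text
eef_pos: [467.7, -182.3, 262.3]
time_s: 28.95
eef_pos: [467.5, -180.7, 261.6]
orientation: [[0.027, 1.0, 0.014], [1.0, -0.027, -0.001], [-0.001, 0.014, -1.0]]
force: [-0.2, -0.5, -4.2]
opening: 0.271
plate [461.7 -75.6 267.9] yaw -0.02 w 119.7 [ 0.08  0.01 -0.04] (21, 28, 27) lifter [ 466.5 -174.3  265.4] [ 0.002 -0.004  1.   ] 0.13
```

```bash
python3 -m pendant '[[10,-0.5,0,7,0,0,0],[10,-0.5,0,7,0,0,0],[10,0,0,2,0,0,0],[10,0,0,0,0,0,0]]'|grep eef;   python3 -c "
from h import *
plate('w15')"; python3 -m pendant '[[10,0,0,4,0,0,0],[10,0,0,4,0,0,0],[10,0,0,0,0,0,0]]'|grep -E "eef|force";python3 -m pendant '[[10,0,0,3,0,0,0],[10,0,0,3,0,0,0],[10,0,0,0,0,0,0]]'|grep -E "eef|force"; python3 -c "
from h import *
plate('w16')"
```

```text
eef_pos: [467.9, -181.3, 244.8]
plate [462.  -76.9 251.1] yaw 0.15 w 119.7 [-0.57  0.06  0.05] (14, 28, 27) lifter [ 466.9 -174.9  248.6] [ 0.002 -0.004  1.   ] 0.07
eef_pos: [468.6, -181.4, 237.0]
force: [-0.2, -0.7, -2.3]
eef_pos: [469.4, -181.5, 231.3]
force: [0.1, 1.0, -2.8]
plate [462.2 -80.5 237.6] yaw -0.71 w 125.0 [1.83 0.27 0.04] (14, 28, 27) lifter [ 468.3 -175.1  235.1] [-0.001 -0.003  1.   ] 0.11
```

```bash
python3 -m pendant '[[10,-8,-0.5,0.5,0,0,0],[10,-14,0,0.5,0,0,0],[10,-18,0.2,0,0,0,0]]'|grep -E "eef|force";python3 -c "
from h import *
q,L,y,t=lift();print(q.round(1),L[:,2].round(3),y,t.round(1))"; python3 -m pendant '[[10,-20,0.5,0,0,0,0],[10,-22,0.5,0,0,0,0],[10,-22,0.5,0,0,0,0],[10,-10,0,0,0,0,0],[10,0,0,0,0,0,0]]'; python3 -c "
from h import *
q,L,y,t=lift();print(q.round(1),L[:,2].round(3),y,t.round(1))"
```

```text
eef_pos: [468.5, -223.0, 230.9]
force: [0.7, -0.3, -3.1]
[ 467.5 -216.6  234.7] [-0.002 -0.002  1.   ] -0.032730802437205705 [467.4 -84.6 235. ]
time_s: 31.35
eef_pos: [466.5, -307.8, 230.5]
orientation: [[0.033, 0.999, 0.018], [0.999, -0.033, -0.004], [-0.003, 0.018, -1.0]]
force: [-0.4, 0.8, -2.6]
opening: 0.265
[ 465.5 -301.4  234.3] [-0.002 -0.002  1.   ] 0.45737508112356634 [ 466.6 -169.4  234.6]
```

```bash
python3 -m pendant '[[10,0,-1,12,0,0,0],[10,0,-1,12,0,0,0],[10,0,0,8,0,0,0],[10,0,0,0,0,0,0]]'|grep -E "eef|force";python3 -c "
from h import *
q,L,y,t=lift();print(q.round(1),L[:,2].round(3),y,t.round(1))
for cam in('side','scene'):
    save(cam+'17',grab_frame(cam))
    for n,z in(('weld_plate',250),('swing_rail',245)):
      for r in silhouettes(cam,n)[:1]:
        h=cv2.approxPolyDP(cv2.convexHull(np.argwhere(r['mask'])[:,::-1].astype(np.int32)),3,True)[:,0];print(cam,n,r['p'],onz(cam,h.astype(float),z).round().tolist())"
```

```text
eef_pos: [465.0, -303.8, 195.1]
force: [0.0, 0.4, -2.8]
[ 463.9 -297.4  199. ] [ 0.    -0.005  1.   ] 0.16418456624642047 [ 464.3 -165.5  199.6]
side weld_plate 0.75 [[406.0, -38.0, 250.0], [523.0, -34.0, 250.0], [525.0, -118.0, 250.0], [409.0, -118.0, 250.0]]
side swing_rail 0.61 [[308.0, 396.0, 245.0], [340.0, 392.0, 245.0], [365.0, 279.0, 245.0], [331.0, 272.0, 245.0], [302.0, 378.0, 245.0]]
scene weld_plate 0.57 [[403.0, -113.0, 250.0], [406.0, -29.0, 250.0], [518.0, -37.0, 250.0], [514.0, -119.0, 250.0]]
scene swing_rail 0.48 [[402.0, -31.0, 245.0], [394.0, 4.0, 245.0], [408.0, 18.0, 245.0], [425.0, -14.0, 245.0]]
```

```bash
python3 -m pendant '[[10,0,0,3,0,0,0],[10,0,0,2,0,0,0],[10,0,0,0,0,0,0]]'|grep -E "eef|force"; python3 -m pendant '[[10,0,0,1,0,0,0],[10,0,0,0,0,0,0]]'|grep -E "eef|force";python3 -c "
from h import *
q,L,y,t=lift();print(q.round(1),L[:,2].round(3),y,t.round(1))"
```

```text
eef_pos: [466.5, -305.6, 192.4]
force: [-0.2, 1.2, -3.5]
eef_pos: [466.6, -305.7, 191.3]
force: [0.1, 0.4, -3.0]
[ 465.5 -299.3  195.1] [-0.004 -0.002  1.   ] 0.25531781988131064 [ 466.1 -167.3  195.3]
```

```bash
python3 -m pendant '[[10,0,0,1,0,0,0],[10,0,0,0,0,0,0]]'|grep -E "eef|force"; python3 -m pendant '[[10,0,0,1,0,0,0],[10,0,0,0,0,0,0]]'|grep -E "eef|force"
```

```text
eef_pos: [466.9, -305.8, 191.2]
force: [0.7, 1.0, -2.9]
eef_pos: [467.1, -305.9, 191.1]
force: [-1.3, 0.7, -2.6]
```

```bash
python3 -m pendant '[[60,0,0,0,0,0,0],[60,0,0,0,0,0,0],[60,0,0,0,0,0,0],[60,0,0,0,0,0,0]]'; python3 -m pendant '[[60,0,0,-15,0,0,0],[60,0,0,-25,0,0,0],[60,-10,0,-40,0,0,0],[60,-20,0,-40,0,0,0],[60,-20,0,-20,0,0,0]]';python3 -m pendant '[[60,0,0,-40,0,0,0],[60,0,0,-20,0,0,0],[60,0,0,0,0,0,0],[60,0,0,0,0,0,0]]'|grep -E "eef|force"; python3 - <<'E'
from h import *
c=get_calibration("wrist");a=grab_frame("wrist");save("w18",a)
b=grab_frame("scene");d=grab_frame("side")
s=cv2.resize(b[130:300,290:450],(400,425));t=cv2.resize(d[120:260,260:420],(400,350))
canvas=np.zeros((600,800,3),np.uint8);canvas[:300,:400]=cv2.resize(a,(400,300));canvas[:350,400:]=t;canvas[300:600,:400]=s[:300];save("fin",canvas)
E
```

```text
time_s: 33.78
eef_pos: [468.7, -306.6, 192.0]
orientation: [[0.029, 0.999, 0.024], [1.0, -0.029, -0.006], [-0.006, 0.024, -1.0]]
force: [-0.2, 0.2, 0.2]
opening: 0.704
time_s: 34.4
eef_pos: [464.4, -353.8, 339.1]
orientation: [[0.024, 0.999, 0.024], [1.0, -0.024, -0.006], [-0.005, 0.024, -1.0]]
force: [0.9, 0.7, -0.3]
opening: 0.706
eef_pos: [463.1, -356.2, 406.8]
force: [-0.2, -0.1, 0.1]
```

View pics/fin.png

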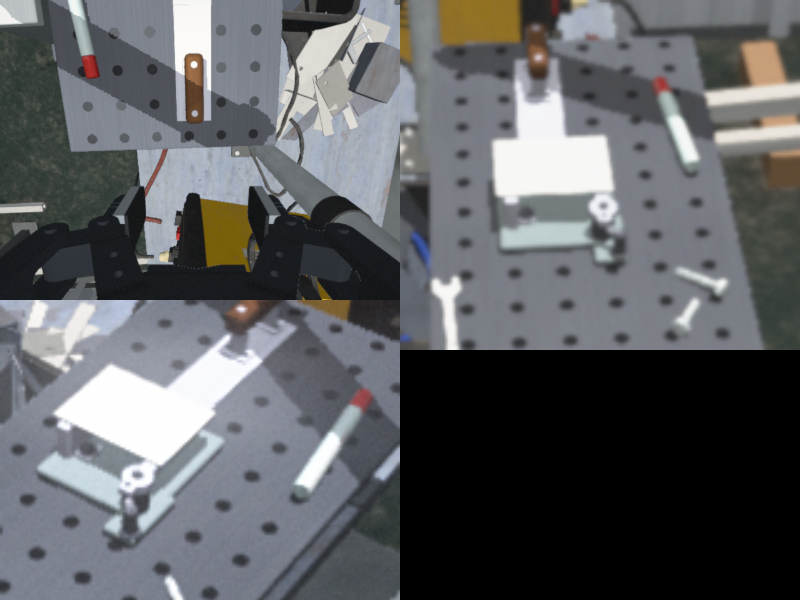

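The last picture shows the plate lying square across the stand, with the swing rail's hinge eye just behind it. The lifter is flat on the table, clear of the stand, and the tube, spanner and bolts have not moved. The gripper is well above everything, so I'm handing in.

```bash
python3 -c "
from workcell import *
print(get_obs()['time_s'],get_obs()['qd'].round(3));print(close_job())"
```

```text
35.05 [ 0.001  0.005  0.001  0.006 -0.     0.001 -0.001]
the job is handed in; nothing more can be done
None
```

I handed the job in at 35 s with every step done; it reports no verdict.

**What I did:** I swung the rail out, took the lifter by its handle and pushed the blade about 77 mm under the plate against the stop. I lifted the plate level, lowered it onto both rails and drew the blade out. Then I laid the lifter flat in front of the stand and raised the open gripper clear.

**Last checks:**
- **Plate:** just before it touched the rails, the wrist camera put it within about 1 mm of the seat and 0.2° of square. Afterwards the side camera put its middle about 5 mm off the seat across the rails and the scene camera about 1–2 mm, both inside the limits.
- **Lifter:** it stopped at the same height reading as when I first gripped it lying on the table.
- **Rail:** all three cameras showed it out along the stand. I had no reading of its angle. After placing, the plate hid most of it, so the scene camera's outline showed only its hinge end and the side camera's was a false match.
- **Bystanders:** the tube and the part of the spanner in view looked untouched. The channel was not in the last picture, but nothing came near it.

**What failed or disagreed:**
- **First rail push:** it passed over the rail without touching. The reported tool point lies about 37 mm beyond the real fingertips, which I confirmed by lowering the closed fingers onto the table. I corrected for it after that.
- **Force readings:** during that touch on the table they hardly registered contact, so I judged contact mostly by where the motion stopped.

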